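# Stow a tea tin in a spring-lid tea case

## Task

Put the spare tea tin that stands on the counter into the empty compartment of the closed wooden tea case, standing upright on the compartment floor. To open the case, press the steel catch at the front of the lid and keep the fingers on it while the spring raises the lid, so that the lid comes up slowly all the way to its stop and never flies open. When the tin is in, push the lid down again until the catch clicks and holds it shut; leave the tins already in the case, the cup, the can and the spoon where they are.

Things in the scene. Friction and masses are not known exactly. Their poses are not given: they have to be found in the camera images.
- case: Dark wood case, fixed, 252 (y) x 150 mm (x), walls 70 high and 6 thick, floor 8 thick. Origin: centre of underside; x points from the catch side (nearer the robot) to the hinge side, z up. Inside, three compartments in a row at y = -70, 0, +70 mm, x = -8 mm: each a 50 mm square of floor between ribs 4 mm thick and 8 mm high. Two hold a tin. Shut lid's upper face: 80 mm above the counter.
- lid (a joint): Lid angle (rad): 0 shut, 1.15 open at its stop; a 252 x 150 x 10 mm slab hinged along the case's far (+x) top edge. A spring drives it open and holds it there; let go it flies up at over 4 rad/s (over 2 counts as flying open). Holding it back at the pad takes 3 to 5 N. Open, it leans over the compartments: reach in from the front, tool tilted 30 to 45 degrees, fingertips down and away from the robot.
- catch (a joint): Angle (rad) of the rocker catch on the lid's front edge: 0 at rest, 0.24 fully down (about 3 N); its hook lets go at about 0.12. It rides on the lid: the finger pressing it also holds the lid down; raise the finger slowly and the lid follows. To shut, push on the lid, not the pad (about 10 N at point lid_push): the hook then snaps in by itself.
- catch_pad (a point): Centre of the upper face of the catch's steel pad, 34 mm (x) by 36 mm (y), 4 mm thick, 11.5 mm above the lid's upper face; 137 mm in front of the hinge line and, with the lid shut, 19.5 mm above it. x points along the lid towards the hinge, z out of its upper face. The pad pivots 18 mm in front of this point (-x); its hook hangs 40 mm down in front of the case.
- lid_hinge (a point): Point on the hinge line in the middle of the lid's width, 72 mm above the counter, 75 mm behind the case's centre; y lies along the hinge line.
- lid_push (a point): Point on the lid's upper (outer) face in mid-width, 100 mm from the hinge line and 8 mm above it, 20 mm behind the pad's rear edge: a good place to push the lid shut. x towards the hinge, z out of the upper face.
- spare_mid (a point): Centre (half-way up) of the spare tin, loose on the counter: plain upright aluminium cylinder 40 mm across and 55 mm tall with a pale paper band, about 70 g. z up along its axis.
- free_spot (a point): Centre of the floor of the empty compartment, 8 mm above the counter; z up. A tin standing there has its centre 27.5 mm above this point.
- tin_a_mid (a point): Centre of a tin like the spare one, standing in the case; leave it (never moved by more than 15 mm).
- tin_b_mid (a point): Centre of the other tin standing in the case; leave it (never moved by more than 15 mm).
- cup: White cup upside down on the counter, 82 mm across, 85 mm tall, bystander. Origin: centre of its underside.
- can: Lidded snack can 70 mm across, 80 mm tall, bystander. Origin: centre of its underside.
- spoon: Teaspoon lying on the counter, 140 mm long, bystander. Origin under its middle.

How it is judged:
By the outcome, as a careful person would: the job done as asked, in the order asked, and still so for the second after the job is handed in, with the robot touching nothing.
It also fails if it takes over 72 s, if anything falls off the work surface, if the arm or the gripper's body presses on something with over 40 N, if the wrist force passes 120 N, or if a joint passes its speed limit or range.

## Robot

A 7-joint arm with a two-finger parallel gripper is mounted at the origin on the work surface. World frame = base frame: x ahead of the robot, y to its left, z up, the work surface at z = 0. Lengths are in mm, angles in rad, forces in N, time in s.
With the tool pointing down it reaches from about 400 to 875 mm from the base axis. Payload 4.4 kg.
Tool frame: the origin (TCP) lies midway between the tips of the shut fingers; the grasp point (between the pads) lies 19 mm behind it; x points along the fingers, y is the direction in which the jaws open and shut, and the axes are right-handed (so a half turn about x gives the same grasp; the last joint's range is limited). The gripper opens to 85 mm and grips with 20 to 120 N. Pads are 22 mm wide; open, the fingers measure 114 mm over their backs; the gripper's body (76 mm by 85 mm) begins 54 mm behind the grasp point. The pads swing forward as they close: fully open they stand 13 mm farther back than shut.
Start: joints at [-1.218, 0.628, 0.038, 1.517, -0.027, 0.996, -0.02], TCP at [264.31, 593.85, 231.313] pointing down, gripper open.
Joint ranges: [-3.06, 3.06], [-0.37, 2.12], [-1.25, 1.32], [0.18, 2.47], [-1.1, 4.24], [0.23, 1.98], [-2.94, 2.94]. Speed limits (rad/s): [2.57, 2.57, 3.14, 3.14, 3.14, 3.14, 3.14].

## Interface

Orientations are given as [roll, pitch, yaw] about the fixed x, y, z axes, in that order (R = Rz(yaw) Ry(pitch) Rx(roll)).
In Python, from cell import ctrl gives the robot as it stands.
- The arm moves only by the tool arm_command, never from a script. Its argument "series" is a list of rows, each a list of 7 numbers: the opening, from 0 (shut) to 1 (fully open), then the shift along the world's x, y, z in cm, then the turn, a rotation vector about the world's x, y, z in degrees. In form: [[claw, x, y, z, rx, ry, rz], ...]. A call has 1 to 20 rows; each row shifts and turns the commanded pose from where the row before left it; what a row does not reach is not made up. A row lasts 1/12 s, in which the tool goes at most 41.7 mm and 7.16 degrees, less where a joint would pass 70% of its speed; a pose out of reach is approached as far as the arm can. A call with a gripper value outside its range is refused whole. The fingers move at their own pace and stop on an object; the grip force is fixed at half the most. Time passes only in rows, so rows that do not move let the fingers close. It gives the time, the measured TCP pose, the force and the opening at its end, in the units of the state.
- ctrl.read_state(): the state, without advancing time (a new reading comes with each control period).
- ctrl.get_image(name): name is "scene" or "top" or "wrist"; returns the picture (384x512x3 uint8, blue, green, red); there is no depth.
- ctrl.calibration(name): a dict with "fovy" (degrees; the focal length in pixels is half the picture's height over the tangent of half this angle, whatever the lens; pixels are square), "cx", "cy" (the principal point, pixels), "k1" (the pictures are not rectified: a ray, as slopes to the right and down, at radius r is drawn at 1 + k1 r^2 times it, then the intrinsics apply), "cam_to_world" (4x4, takes a point from camera to world coordinates); the wrist camera has in their place "T_tool_cam" (4x4, takes a point from camera to tool coordinates, whose origin is the TCP and whose axes are the tool frame's). Camera axes: x right, y up, looking along -z (the intrinsics and any distortion apply to the point x, -y, -z); pixel columns grow to the right and rows downward; lengths in mm; the calibration is good to about 2 mm. A picture is of the moment at which its call begins: read the wrist's pose just before it. calibration takes no time and is no camera call.
- ctrl.finish_job(): hands the job in, once; it reports no verdict.
Trained networks look in the newest picture that a camera, given by its name, has taken for a name from the list of things; names that differ only in an ending like _2 or _b are one class to them, and where a whole thing is asked for, a point or a joint stands for the part that bears it (a point fixed in the world has none). Each returns a list of dicts, best first, with "conf" (0 to 1); they miss things now and then, are a little off and sometimes report something else, mostly with a low value. They report only what shows in the picture. A call takes as long as a camera call.
- ctrl.spot_in(label, camera): "centre" ([x, y, z] in mm, in world coordinates, good to about 4 mm: the middle of the surface that is visible of it).
The state is a dict: "clock": time; "qpos": joint angles; "qd": joint speeds; "tau": joint torques, N m; "eef_pos": TCP position; "tool_rot": TCP orientation; "force": force on the tool from outside, world axes, zero at the start; "torque": the same for the moment, N m; "width": finger opening in mm.
Only numpy, scipy, OpenCV 4.12 (cv2) and the standard library are available. Lean on these libraries where they do the work, as an engineer would, in place of code of your own. Each camera call takes 0.05 s, during which the arm holds its last target.

## Working session

There is one attempt and no reset: what is moved stays moved. The work goes in short steps, Python scripts to look and compute and a tool call to move; the robot and the scene stay as the last step left them, time stands still between calls to the robot, and variables do not carry over. Pictures are saved under pics/ and viewed, and the job is handed in when it is done.

Besides the shell and the picture viewer there is one more tool, called after "Request:" as name([rows], argument=value, ...), one row to a line, values as JSON. arm_command: Moves the arm, as the interface text tells. Its arguments: {"type":"object","properties":{"series":{"type":"array"}},"required":["series"]}

```bash
ls; mkdir -p pics
python3 - <<'E'
from cell import ctrl
import cv2
s=ctrl.read_state();print(s)
for n in("scene","top"):
    im=ctrl.get_image(n);cv2.imwrite(f"pics/{n}0.png",im)
    c=ctrl.calibration(n);print(n,c)
for n in("scene","top"):
  for l in("case","catch_pad","lid_push","spare_mid","cup","can","spoon"):
    try:print(n,l,[(x['conf'],[round(v) for v in x['centre']]) for x in ctrl.spot_in(l,n)][:3])
    except Exception as e:print(n,l,e)
print(ctrl.read_state()['clock'])
E
```

```text
pics
{'clock': 0.0, 'qpos': array([-1.21778203,  0.62935266,  0.03845019,  1.51838196, -0.02697396,
        0.99629139, -0.02005322]), 'qd': array([ 3.49668379e-05, -1.73023367e-03,  1.23586807e-03,  1.89660874e-04,
       -2.42559672e-04, -5.97861619e-04,  1.25971439e-04]), 'tau': array([ 1.21735051e-03, -5.63420641e+01,  1.22640934e+00, -1.93448746e+01,
        1.09544961e-02,  1.04330099e-02,  7.35781441e-06]), 'eef_pos': array([264.0690282 , 593.25159094, 230.38054965]), 'tool_rot': array([-1.54327902,  1.5688812 , -1.96213934]), 'force': array([-0.16437745,  0.01331077, -0.23097115]), 'torque': array([-0.05687834,  0.0298103 ,  0.03875713]), 'width': 84.91912749090868}
scene {'fovy': 43.6082508869128, 'cx': 254.18186033413946, 'cy': 194.76023145374083, 'k1': -0.04063087072114378, 'cam_to_world': array([[-7.85658705e-01, -4.50430090e-01,  4.24090950e-01,
         1.07849956e+03],
       [ 6.18556794e-01, -5.84452465e-01,  5.25169314e-01,
         6.53805425e+02],
       [ 1.13089401e-02,  6.74928182e-01,  7.37796759e-01,
         9.49352462e+02],
       [ 0.00000000e+00,  0.00000
[... 431 characters left out ...]
3],
       [ 0.00000000e+00,  0.00000000e+00,  0.00000000e+00,
         1.00000000e+00]])}
scene case [(0.66, [643, 74, 81])]
scene catch_pad [(0.51, [562, 50, 93]), (0.32, [679, 402, 82])]
scene lid_push [(0.78, [627, 61, 79]), (0.46, [562, 52, 95])]
scene spare_mid [(0.69, [628, 61, 80]), (0.49, [598, -328, 42])]
scene cup [(0.85, [736, -271, 65])]
scene can [(0.87, [677, 401, 78])]
scene spoon [(0.68, [436, 413, 14])]
top case [(0.95, [622, 43, 83])]
top catch_pad [(0.71, [558, 53, 96])]
top lid_push [(0.63, [625, 46, 76])]
top spare_mid [(0.6, [585, -340, 57])]
top cup [(0.66, [712, -287, 82])]
top can [(0.79, [657, 386, 78])]
top spoon [(0.94, [436, 418, 14]), (0.53, [624, 42, 83])]
0.8
```

View pics/scene0.png

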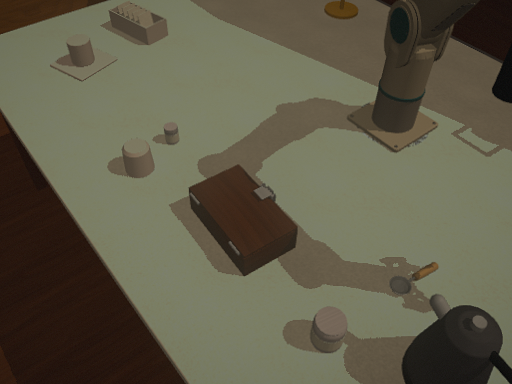

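View pics/top0.png

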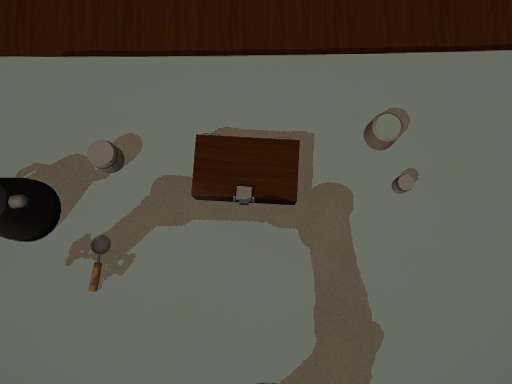

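The top view shows the case at about (193–300, 135–205), its pad near (244,190), the spare tin at (404,183), the cup at (386,127), the can at (103,155) and the spoon at (98,262). I'll zoom in to get the corners.

Run:
```python
import cv2,numpy as np
a=cv2.imread("pics/top0.png")[120:220,180:312];b=cv2.imread("pics/scene0.png")[155:280,180:305]
for n,i,f in(("topz",a,6),("scz",b,4.75)):
    i=np.clip(i.astype(float)*1.8,0,255).astype('uint8');cv2.imwrite(f"pics/{n}.png",cv2.resize(i,None,fx=f,fy=f,interpolation=cv2.INTER_CUBIC))
a=cv2.imread("pics/top0.png")[160:210,370:430];cv2.imwrite("pics/tinz.png",cv2.resize(a,None,fx=10,fy=10,interpolation=cv2.INTER_CUBIC))
```

```text
(no output)
```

View pics/topz.png

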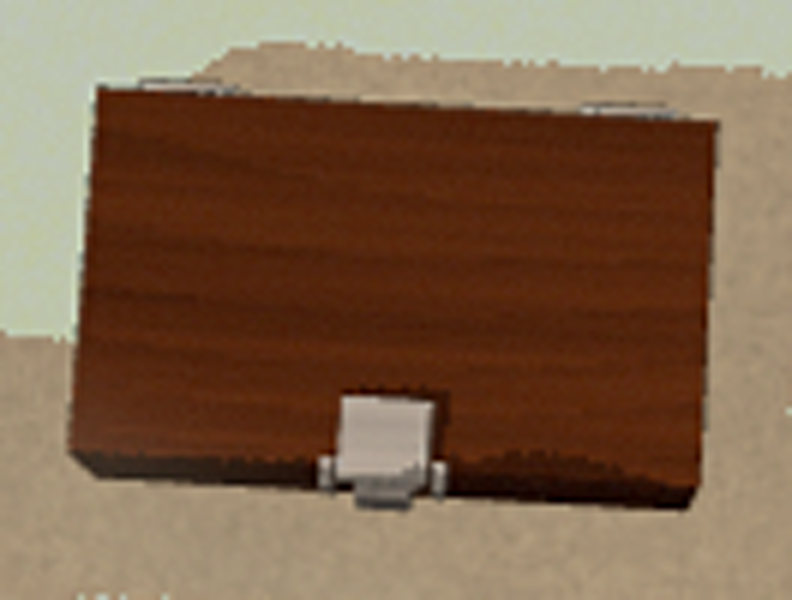

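View pics/scz.png

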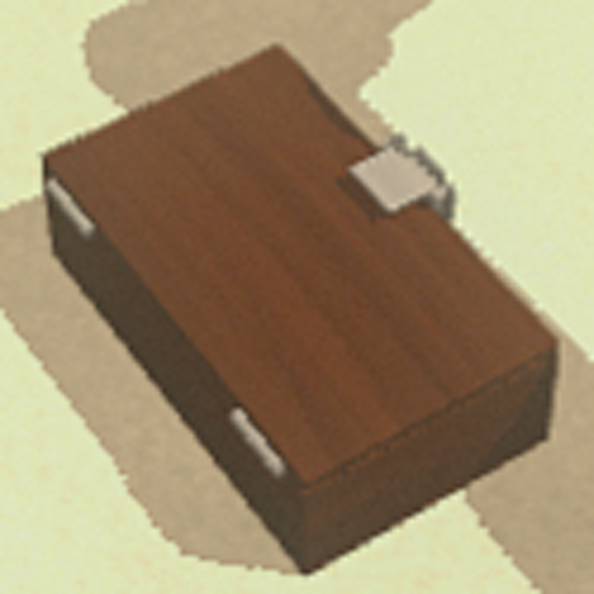

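View pics/tinz.png

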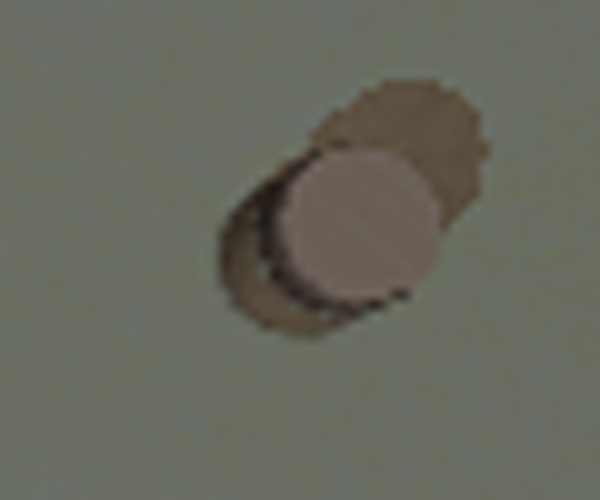

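```bash
cat > h.py <<'E'
import numpy as np,cv2
from cell import ctrl
from scipy.optimize import least_squares
from scipy.spatial.transform import Rotation as Ro
def cam(n):
    c=ctrl.calibration(n);T=c.get("cam_to_world")
    if T is None:
        s=ctrl.read_state();W=np.eye(4);W[:3,:3]=Ro.from_euler('xyz',s['tool_rot']).as_matrix();W[:3,3]=s['eef_pos'];T=W@c["T_tool_cam"]
    return c,np.array(T)
def proj(ct,P):
    c,T=ct;P=np.atleast_2d(P);q=(P-T[:3,3])@T[:3,:3];s=np.c_[q[:,0],-q[:,1]]/(-q[:,2:3])
    r=(s**2).sum(1,keepdims=True);f=192/np.tan(np.radians(c['fovy']/2));return s*(1+c['k1']*r)*f+[c['cx'],c['cy']]
def back(ct,uv,z):
    c,T=ct;f=192/np.tan(np.radians(c['fovy']/2));d=(np.array(uv,float)-[c['cx'],c['cy']])/f;s=d.copy()
    for _ in range(20): s=d/(1+c['k1']*(s@s))
    r=T[:3,:3]@np.array([s[0],-s[1],-1]);t=(z-T[2,3])/r[2];return T[:3,3]+t*r
E
python3 - <<'E'
from h import *
t=cam("top");s=cam("scene")
ut=np.array([[97,87],[718,120],[697,487],[69,453]])/6+[180,120]
us=np.array([[556-0,343],[0,0],[0,0],[0,0]])
# order: far-left(+x,+y), far-right(+x,-y), near-right, near-left
us=np.array([[307,487],[44,156],[280,43],[556,343]])/4.75+[180,155]
L=np.array([[75,126,80],[75,-126,80],[-75,-126,80],[-75,126,80]],float)
def P(p):
    c,q=np.cos(p[2]),np.sin(p[2]);R=np.array([[c,-q,0],[q,c,0],[0,0,1]]);return L@R.T+[p[0],p[1],0]
for nm,f in(("top",lambda p:(proj(t,P(p))-ut).ravel()),("scene",lambda p:(proj(s,P(p))-us).ravel())):
    r=least_squares(f,[630,50,0]);print(nm,r.x,np.abs(r.fun).max(),r.fun.round(1))
f=lambda p:np.r_[(proj(t,P(p))-ut).ravel(),(proj(s,P(p))-us).ravel()]
r=least_squares(f,[630,50,0]);print(r.x,r.fun.round(1))
p=r.x;c,q=np.cos(p[2]),np.sin(p[2])
print("pad pred",p[0]-62*c,p[1]-62*q)
print("pad top",back(t,np.array([387,437])/6+[180,120],91.5), "scene",back(s,np.array([396,178])/4.75+[180,155],91.5))
print("tin top",back(t,np.array([358,225])/10+[370,160],55))
for y in(-70,0,70):print(y,p[0]-8*c-y*q,p[1]-8*q+y*c)
E
python3 - <<'E'
import cv2
a=cv2.imread("pics/scene0.png")[115:150,150:192];cv2.imwrite("pics/tinz2.png",cv2.resize(a,None,fx=14,fy=14,interpolation=cv2.INTER_CUBIC))
E
```

```text
top [ 6.26349862e+02  4.25751488e+01 -6.86748758e-02] 0.6574681007289769 [-0.3 -0.2  0.   0.   0.7  0.2 -0.4 -0.1]
scene [ 6.27335573e+02  4.69768689e+01 -7.01667490e-02] 1.22969469732476 [-0.5 -0.4 -0.9 -0.3  0.1  0.3  1.2  0.2]
[ 6.26535991e+02  4.43601537e+01 -6.93897055e-02] [-1.  -0.3 -0.7 -0.  -0.1  0.2 -1.2 -0.2 -0.8 -1.3 -1.2 -1.  -0.3 -0.4
  0.8 -0.7]
pad pred 564.6851937901973 48.658863811906905
pad top [563.18674666  45.85612681  91.5       ] scene [563.02069763  50.90414812  91.5       ]
tin top [ 589.11996744 -345.88803173   55.        ]
-70 613.7018603873842 -24.916719065160606
0 618.5552428015474 44.91482594955241
70 623.4086252157106 114.74637096426542
```

View pics/tinz2.png

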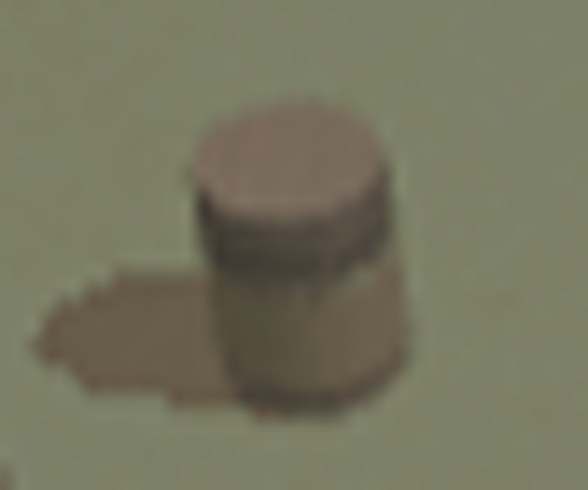

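Each camera's box fit agrees to about 1 px. Between cameras the case's y differs by about 4 mm (42.6 vs 47.0), which fits the stated 2 mm calibration error, so I'll refine it with the wrist camera. Next I'll work out the turn needed.

Run:
```python
from h import *
st=ctrl.read_state();R=Ro.from_euler('xyz',st['tool_rot']);print(R.as_matrix().round(3))
yaw=-0.0695
for sg in(1,-1):
    y=sg*np.array([-np.sin(yaw),np.cos(yaw),0]);x=np.array([0,0,-1.]);M=np.c_[x,y,np.cross(x,y)]
    d=(Ro.from_matrix(M)*R.inv()).as_rotvec(degrees=True);print(sg,d,M[:,2])
s=cam("scene");print("tin scene",back(s,np.array([290,160])/14+[150,115],55))
print(ctrl.calibration("wrist"),st['clock'])
```

```text
[[-0.     0.407  0.914]
 [ 0.     0.914 -0.407]
 [-1.     0.    -0.   ]]
1 [-1.89979105e-03 -2.89179452e-03  2.00130371e+01] [ 0.99758585 -0.06944406  0.        ]
-1 [-4.07893359e-03  2.67969299e-03 -1.59986963e+02] [-0.99758585  0.06944406  0.        ]
tin scene [ 590.04779355 -341.83785154   55.        ]
{'fovy': 68.77416652768892, 'cx': 255.34411147138357, 'cy': 189.6936896099851, 'k1': -0.04336064591659752, 'T_tool_cam': array([[ 1.77301817e-03,  3.23985036e-01, -9.46060544e-01,
        -1.42615961e+02],
       [ 9.99997894e-01, -1.55270357e-03,  1.34236833e-03,
         1.44528647e-01],
       [-1.03404433e-03, -9.46060931e-01, -3.23987107e-01,
        -8.44039535e+01],
       [ 0.00000000e+00,  0.00000000e+00,  0.00000000e+00,
         1.00000000e+00]])} 0.8
```

Request:
arm_command([
  [0,1.85,-3.4,-0.3,0,0,1.25],
  [0,1.85,-3.4,-0.3,0,0,1.25],
  [0,1.85,-3.4,-0.3,0,0,1.25],
  [0,1.85,-3.4,-0.3,0,0,1.25],
  [0,1.85,-3.4,-0.3,0,0,1.25],
  [0,1.85,-3.4,-0.3,0,0,1.25],
  [0,1.85,-3.4,-0.3,0,0,1.25],
  [0,1.85,-3.4,-0.3,0,0,1.25],
  [0,1.85,-3.4,-0.3,0,0,1.25],
  [0,1.85,-3.4,-0.3,0,0,1.25],
  [0,1.85,-3.4,-0.3,0,0,1.25],
  [0,1.85,-3.4,-0.3,0,0,1.25],
  [0,1.85,-3.4,-0.3,0,0,1.25],
  [0,1.85,-3.4,-0.3,0,0,1.25],
  [0,1.85,-3.4,-0.3,0,0,1.25],
  [0,1.85,-3.4,-0.3,0,0,1.25],
  [0,0,0,0,0,0,0],
  [0,0,0,0,0,0,0],
])

```text
clock: 2.3
eef_pos: [561.2, 46.5, 183.1]
tool_rot: [-1.307, 1.57, -1.383]
force: [-1.2, 1.3, -0.8]
width: 0.2
```

Run:
```python
from h import *
w=cam("wrist");im=ctrl.get_image("wrist");cv2.imwrite("pics/w1.png",im)
p=[626.5,44.4,-.0694];c,q=np.cos(p[2]),np.sin(p[2])
def W(x,y,z):return [p[0]+c*x-q*y,p[1]+q*x+c*y,z]
for P in([-79,18,91.5],[-79,-18,91.5],[-45,-18,91.5],[-45,18,91.5],[-75,126,80],[-75,-126,80],[75,126,80],[75,-126,80]):print(P,proj(w,W(*P)).round(1))
print(ctrl.read_state())
```

```text
[-79, 18, 91.5] [[278.7 179.3]]
[-79, -18, 91.5] [[237.4 179.5]]
[-45, -18, 91.5] [[238.4 215.3]]
[-45, 18, 91.5] [[277.9 215.1]]
[-75, 126, 80] [[394.5 179.5]]
[-75, -126, 80] [[121.8 180.7]]
[75, 126, 80] [[372.4 309.7]]
[75, -126, 80] [[144.4 310.4]]
{'clock': 2.35, 'qpos': array([-0.09550924,  0.56230585, -0.0631408 ,  1.81565295,  0.04799026,
        0.76546736,  1.31508431]), 'qd': array([-0.04315269, -0.01052504, -0.03054555,  0.01627943, -0.00575566,
        0.00071786, -0.00262377]), 'tau': array([ 2.22162232e+00, -4.92300475e+01,  1.16515651e+00, -1.62915015e+01,
        2.06188378e-01, -3.19212873e-02,  2.74138263e-02]), 'eef_pos': array([560.34745401,  49.17180797, 183.1410365 ]), 'tool_rot': array([2.51984511, 1.57025756, 2.44770993]), 'force': array([-0.13973535, -0.12571532,  0.95667282]), 'torque': array([0.06792193, 0.05867076, 0.01480021]), 'width': -0.32146269297110464}
```

View pics/w1.png

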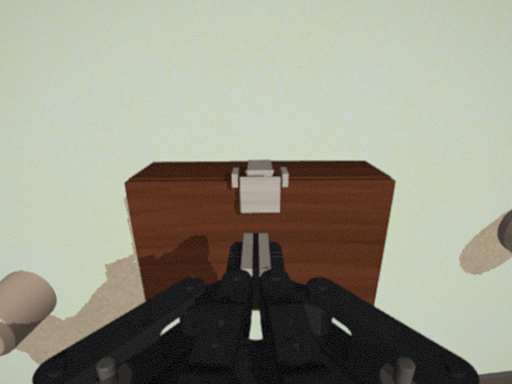

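The wrist picture shows the pad at (240–280, 177–213), the lid corners near (127,181), (393,181), (375,306) and (147,305), and the fingertips at (257,235). The picture was taken before the arm had settled, so I'll take one more and fit the pose to it.

Run:
```python
from h import *
w=cam("wrist");print(ctrl.read_state()['eef_pos'])
im=ctrl.get_image("wrist");cv2.imwrite("pics/w2.png",im)
z=np.clip(im[150:320,110:410]*1.5,0,255).astype('uint8');cv2.imwrite("pics/w2z.png",cv2.resize(z,None,fx=2.66,fy=2.66,interpolation=cv2.INTER_CUBIC))
p=[626.5,44.4,-.0694];c,q=np.cos(p[2]),np.sin(p[2])
def W(x,y,z):return [p[0]+c*x-q*y,p[1]+q*x+c*y,z]
for P in([-79,18,91.5],[-79,-18,91.5],[-45,-18,91.5],[-45,18,91.5],[-75,126,80],[-75,-126,80],[75,126,80],[75,-126,80]):print(P,proj(w,W(*P)).round(1))
print(ctrl.read_state()['eef_pos'],ctrl.read_state()['qd'].round(3))
```

```text
[560.34745401  49.17180797 183.1410365 ]
[-79, 18, 91.5] [[275.6 180.6]]
[-79, -18, 91.5] [[234.3 180.6]]
[-45, -18, 91.5] [[235.3 216.3]]
[-45, 18, 91.5] [[274.8 216.2]]
[-75, 126, 80] [[391.2 181. ]]
[-75, -126, 80] [[119.  181.4]]
[75, 126, 80] [[369.2 310.8]]
[75, -126, 80] [[141.5 311. ]]
[559.90421002  50.74299097 183.25174495] [-0.026 -0.007 -0.013  0.006  0.004 -0.     0.   ]
```

View pics/w2z.png

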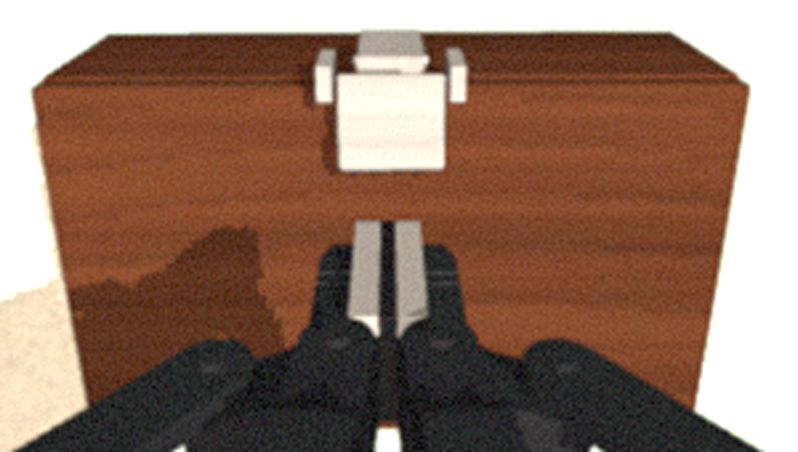

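Wrist view: the pad centre is at about (257,196) and the fingertips line up with it in y. y estimates are 42.6, 47.0 and 47.1, so I'm using case pose (626.5, 46, −0.0695) and moving down over the pad.

Request:
arm_command([
  [0,0.2,0,-1.4,0,0,0],
  [0,0.2,0,-1.4,0,0,0],
  [0,0.2,0,-1.4,0,0,0],
  [0,0,0,-1.4,0,0,0],
  [0,0,0,-1.4,0,0,0],
  [0,0,0,-1.2,0,0,0],
  [0,0,0,-0.1,0,0,0],
  [0,0,0,-0.1,0,0,0],
  [0,0,0,0,0,0,0],
])

```text
clock: 3.15
eef_pos: [566.4, 51.2, 99.9]
tool_rot: [0.83, 1.57, 0.762]
force: [0.6, -0.3, 0.2]
width: 0.1
```

Request:
arm_command([
  [0,0,0,-0.1,0,0,0],
  [0,0,0,-0.1,0,0,0],
  [0,0,0,-0.1,0,0,0],
  [0,0,0,-0.1,0,0,0],
  [0,0,0,0,0,0,0],
])

```text
clock: 3.57
eef_pos: [566.3, 49.8, 95.3]
tool_rot: [3.033, 1.571, 2.963]
force: [-0.6, 0.4, -0.1]
width: 0.3
```

Request:
arm_command([
  [0,0,0,-0.1,0,0,0],
  [0,0,0,-0.1,0,0,0],
  [0,0,0,-0.1,0,0,0],
  [0,0,0,-0.1,0,0,0],
  [0,0,0,0,0,0,0],
])

```text
clock: 3.98
eef_pos: [566.4, 49.8, 91.3]
tool_rot: [-0.077, 1.571, -0.147]
force: [-1.1, 0.3, 1.8]
width: 0.2
```

Request:
arm_command([
  [0,0,0,-0.1,0,0,0],
  [0,0,0,-0.1,0,0,0],
  [0,0,0,0,0,0,0],
])

```text
clock: 4.23
eef_pos: [566.8, 49.8, 89.5]
tool_rot: [0.061, 1.57, -0.009]
force: [0.3, -0.7, 4.3]
width: -0.3
```

Request:
arm_command([
  [0,0,0,-0.1,0,0,0],
  [0,0,0,-0.1,0,0,0],
  [0,0,0,0,0,0,0],
])

```text
clock: 4.48
eef_pos: [566.7, 49.8, 88.2]
tool_rot: [0.031, 1.57, -0.038]
force: [-1.3, -0.8, 11.9]
width: -0.2
```

Request:
arm_command([
  [0,0,0,-0.1,0,0,0],
  [0,0,0,0,0,0,0],
])

```text
clock: 4.65
eef_pos: [566.8, 49.8, 87.8]
tool_rot: [0.063, 1.57, -0.007]
force: [-2.3, -1.4, 16.7]
width: -0.0
```

The catch is fully down (16.7 N, TCP at 87.8). Next I'll compute the arc for raising it slowly.

Run:
```python
import numpy as np
yaw=-.0695;c,q=np.cos(yaw),np.sin(yaw)
ths=np.linspace(0,1.19,8)
P=[]
for t in ths:
    phi=.45*t;psi=t-phi;lx=-135+6*min(1,t/.6);n=np.array([np.sin(t),np.cos(t)])
    v=lx*np.array([np.cos(t),-np.sin(t)])+15.8*n+n*11*np.sin(psi);P.append(v)
P=np.array(P);d=np.diff(P,axis=0)
for i,e in enumerate(d):print(ths[i+1].round(2),"per row of 9 (cm): ",(e[0]*c/90).round(3),(e[0]*q/90).round(3),(e[1]/90).round(3),"deg",np.degrees(.45*(ths[i+1]-ths[i]))/9, P[i+1])
print("axis y:",-q,c)
```

```text
0.17 per row of 9 (cm):  0.072 -0.005 0.259 deg 0.48701412586119974 [-128.53161769   39.13644406]
0.34 per row of 9 (cm):  0.115 -0.008 0.24 deg 0.48701412586119974 [-118.11542602   60.71038888]
0.51 per row of 9 (cm):  0.155 -0.011 0.213 deg 0.48701412586119985 [-104.16971488   79.86126704]
0.68 per row of 9 (cm):  0.181 -0.013 0.185 deg 0.4870141258611996 [-87.84498255  96.52482737]
0.85 per row of 9 (cm):  0.203 -0.014 0.157 deg 0.4870141258611996 [-69.54333657 110.61458463]
1.02 per row of 9 (cm):  0.227 -0.016 0.118 deg 0.4870141258612002 [-49.06405375 121.25404547]
1.19 per row of 9 (cm):  0.244 -0.017 0.076 deg 0.4870141258611996 [-27.05917403 128.12060187]
axis y: 0.0694440631153327 0.9975858469816188
```

Request:
arm_command([
  [0,0.07,0,0.26,0.03,0.49,0],
  [0,0.07,0,0.26,0.03,0.49,0],
  [0,0.07,0,0.26,0.03,0.49,0],
  [0,0.07,-0.01,0.26,0.03,0.49,0],
  [0,0.07,0,0.26,0.03,0.49,0],
  [0,0.07,-0.01,0.26,0.03,0.49,0],
  [0,0.07,-0.01,0.26,0.03,0.49,0],
  [0,0.07,-0.01,0.26,0.03,0.49,0],
  [0,0.07,0,0.26,0.03,0.49,0],
])

```text
clock: 5.4
eef_pos: [572.8, 49.5, 110.0]
tool_rot: [-3.135, 1.493, 3.079]
force: [-1.7, 0.4, 4.2]
width: -0.4
```

Run:
```python
from h import *
cv2.imwrite("pics/s1.png",ctrl.get_image("scene")[120:300,150:340]);s=ctrl.read_state();print(s['force'],s['eef_pos'],s['qpos'])
i=cv2.imread("pics/s1.png");cv2.imwrite("pics/s1.png",cv2.resize(i,None,fx=3,fy=3))
```

```text
[-0.23652607 -0.0852128   4.50240669] [573.71793907  49.53581849 110.44537266] [-0.08174247  0.71217109 -0.07091464  1.76121792  0.04553475  0.74498672
  1.32908945]
```

View pics/s1.png

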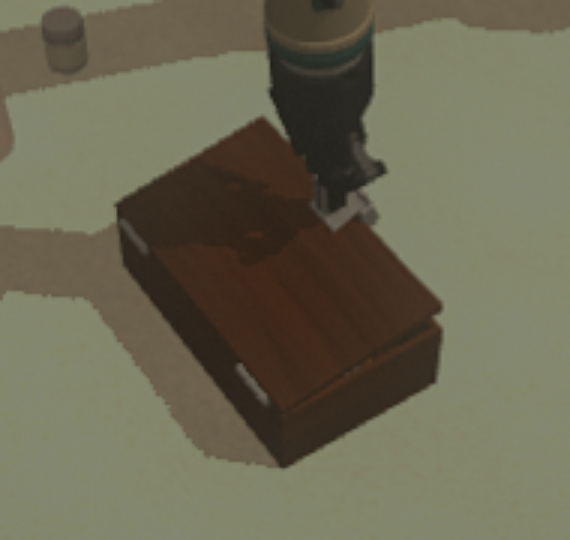

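The lid is rising with the fingers on the pad: it shows a gap at the front edge (435,315 in the crop), and the force is 4.5 N. I'll keep going along the arc.

Request:
arm_command([
  [0,0.11,-0.01,0.24,0.03,0.49,0],
  [0,0.11,-0.01,0.24,0.03,0.49,0],
  [0,0.12,-0.01,0.24,0.03,0.49,0],
  [0,0.12,-0.01,0.24,0.03,0.49,0],
  [0,0.11,-0.01,0.24,0.03,0.49,0],
  [0,0.12,-0.01,0.24,0.03,0.49,0],
  [0,0.11,-0.01,0.24,0.03,0.49,0],
  [0,0.12,-0.01,0.24,0.03,0.49,0],
  [0,0.12,-0.01,0.24,0.03,0.49,0],
])

```text
clock: 6.2
eef_pos: [583.2, 48.7, 131.6]
tool_rot: [-3.134, 1.416, 3.079]
force: [0.1, 0.7, 3.3]
width: -0.1
```

Request:
arm_command([
  [0,0.15,-0.01,0.22,0.03,0.49,0],
  [0,0.15,-0.01,0.22,0.03,0.49,0],
  [0,0.15,-0.01,0.22,0.03,0.49,0],
  [0,0.15,-0.01,0.21,0.03,0.49,0],
  [0,0.16,-0.01,0.21,0.03,0.49,0],
  [0,0.16,-0.01,0.21,0.03,0.49,0],
  [0,0.16,-0.01,0.21,0.03,0.49,0],
  [0,0.16,-0.01,0.21,0.03,0.49,0],
  [0,0.16,-0.01,0.21,0.03,0.49,0],
])

```text
clock: 6.95
eef_pos: [597.2, 47.5, 150.7]
tool_rot: [-3.132, 1.339, 3.081]
force: [-0.5, 0.2, 3.8]
width: 0.2
```

Request:
arm_command([
  [0,0.18,-0.01,0.19,0.03,0.49,0],
  [0,0.18,-0.01,0.19,0.03,0.49,0],
  [0,0.18,-0.01,0.19,0.03,0.49,0],
  [0,0.18,-0.02,0.19,0.03,0.49,0],
  [0,0.18,-0.01,0.18,0.03,0.49,0],
  [0,0.18,-0.02,0.18,0.03,0.49,0],
  [0,0.18,-0.01,0.18,0.03,0.49,0],
  [0,0.18,-0.01,0.18,0.03,0.49,0],
  [0,0.18,-0.01,0.18,0.03,0.49,0],
])

```text
clock: 7.7
eef_pos: [613.4, 46.5, 167.3]
tool_rot: [-3.133, 1.262, 3.081]
force: [1.5, -1.2, 2.8]
width: -0.2
```

Run:
```python
from h import *
cv2.imwrite("pics/s2.png",cv2.resize(ctrl.get_image("scene")[100:300,150:350],None,fx=3,fy=3));s=ctrl.read_state();print(s['force'],s['eef_pos'],s['qpos'])
```

```text
[ 1.50815636 -0.31626816  4.89061666] [614.22905177  46.46525779 167.35653795] [-0.05017243  0.8167035  -0.08498252  1.36176425  0.00801015  1.26864368
  1.37935176]
```

View pics/s2.png

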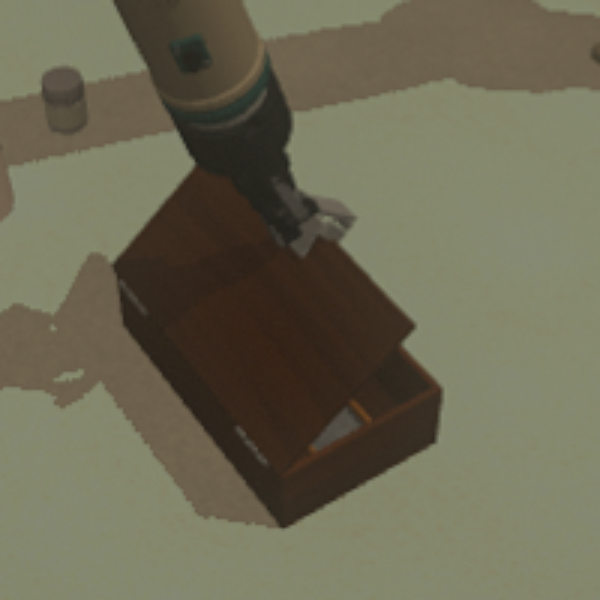

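The lid is about half open and still following the fingers, with about 4.9 N on them. Continuing.

Request:
arm_command([
  [0,0.2,-0.01,0.16,0.03,0.49,0],
  [0,0.2,-0.01,0.16,0.03,0.49,0],
  [0,0.2,-0.01,0.16,0.03,0.49,0],
  [0,0.2,-0.02,0.16,0.03,0.49,0],
  [0,0.2,-0.01,0.16,0.03,0.49,0],
  [0,0.2,-0.02,0.15,0.03,0.49,0],
  [0,0.21,-0.01,0.15,0.03,0.49,0],
  [0,0.21,-0.02,0.15,0.03,0.49,0],
  [0,0.21,-0.01,0.15,0.03,0.49,0],
])

```text
clock: 8.5
eef_pos: [631.7, 45.3, 181.3]
tool_rot: [-3.133, 1.184, 3.081]
force: [2.1, -0.4, 2.4]
width: -0.2
```

Request:
arm_command([
  [0,0.23,-0.02,0.12,0.03,0.49,0],
  [0,0.23,-0.01,0.12,0.03,0.49,0],
  [0,0.23,-0.02,0.12,0.03,0.49,0],
  [0,0.23,-0.02,0.12,0.03,0.49,0],
  [0,0.23,-0.01,0.12,0.03,0.49,0],
  [0,0.23,-0.02,0.12,0.03,0.49,0],
  [0,0.22,-0.01,0.12,0.03,0.49,0],
  [0,0.22,-0.02,0.11,0.03,0.49,0],
  [0,0.22,-0.02,0.11,0.03,0.49,0],
])

```text
clock: 9.25
eef_pos: [652.2, 44.0, 191.7]
tool_rot: [-3.134, 1.108, 3.08]
force: [2.0, 0.9, 1.2]
width: -0.1
```

Run:
```python
from h import *
cv2.imwrite("pics/s3.png",cv2.resize(ctrl.get_image("scene")[80:300,150:370],None,fx=2.7,fy=2.7));s=ctrl.read_state();print(s['force'],s['eef_pos'],s['qpos'])
```

```text
[ 0.34137344 -0.67636162  2.61170421] [652.64682163  43.87077742 191.44201743] [-0.04414106  0.96141167 -0.08161877  1.01711976 -0.00800607  1.62209403
  1.39589207]
```

View pics/s3.png

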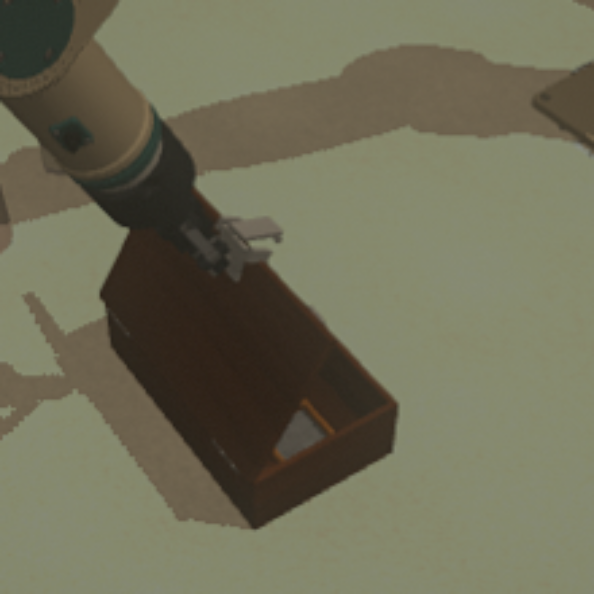

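Request:
arm_command([
  [0,0.24,-0.02,0.08,0.03,0.4,0],
  [0,0.24,-0.02,0.08,0.03,0.4,0],
  [0,0.24,-0.02,0.08,0.03,0.4,0],
  [0,0.24,-0.02,0.08,0.03,0.4,0],
  [0,0.24,-0.01,0.08,0.03,0.4,0],
  [0,0.24,-0.02,0.07,0.03,0.4,0],
  [0,0.24,-0.01,0.07,0.03,0.4,0],
  [0,0.24,-0.02,0.07,0.03,0.4,0],
  [0,0.24,-0.02,0.07,0.03,0.4,0],
])

```text
clock: 10.05
eef_pos: [673.4, 42.1, 198.3]
tool_rot: [-3.134, 1.043, 3.08]
force: [-0.7, 0.5, -1.3]
width: -0.2
```

Run:
```python
from h import *
cv2.imwrite("pics/s4.png",cv2.resize(ctrl.get_image("scene")[80:300,150:370],None,fx=2.7,fy=2.7));s=ctrl.read_state();print(s['force'],s['eef_pos'],s['qpos'])
```

```text
[-0.55462059 -0.43180405  0.73699598] [673.6406917   41.93647275 197.77804682] [-0.04365726  1.05032001 -0.07843839  0.82287434 -0.01396242  1.7915309
  1.40065028]
```

View pics/s4.png

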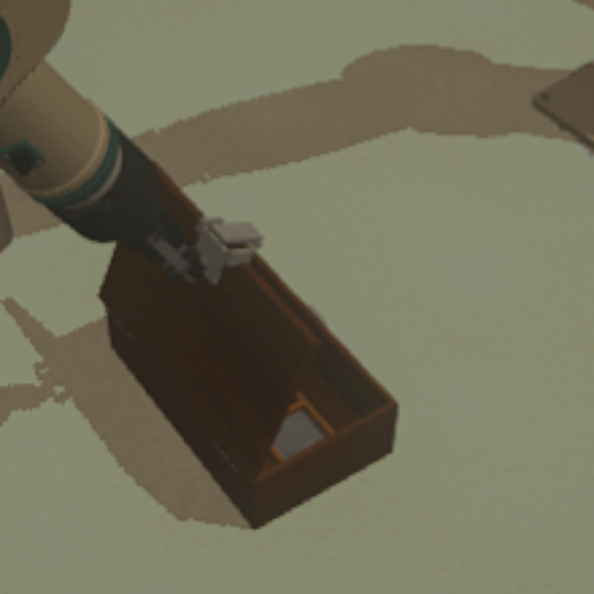

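The force has dropped to zero with the lid at its stop. The +y compartment is the empty one: its bare grey floor shows at (300,430) in the crop. Now I'll plan the retreat and the pick pose.

Run:
```python
from h import *
s=ctrl.read_state();R=Ro.from_euler('xyz',s['tool_rot']);R0=Ro.from_matrix(np.c_[[0,0,-1],[0,1,0],[1,0,0]])
def tgt(yaw,ph):return Ro.from_euler('z',yaw)*Ro.from_euler('y',ph,degrees=True)*R0
az=np.arctan2(-343.9,589.6);T=tgt(az,-30)
A=tgt(-.0695,3.0)
print("err now",(tgt(-.0695,30)*R.inv()).as_rotvec(degrees=True))
print("cur->A",(A*R.inv()).as_rotvec(degrees=True)); print("A->T",(T*A.inv()).as_rotvec(degrees=True),T.as_matrix()[:,0],az)
```

```text
err now [ 0.21541429 -0.25739207 -0.04366173]
cur->A [-1.65358347e+00 -2.71925882e+01  1.19960614e-02]
A->T [ -9.79694277 -31.80982248 -25.53660877] [ 0.43190008 -0.25191729 -0.8660254 ] -0.5280322654577583
```

Request:
arm_command([
  [0,0.5,0,3,-0.15,-3,0],
  [0,0.5,0,3,-0.15,-3,0],
  [0,0,0,3,-0.4,-6.5,0],
  [0,0,0,2,-0.4,-6.5,0],
  [0,0,0,0,-0.4,-6.5,0],
  [0,0,0,0,-0.1,-1.7,0],
  [1,-1.06,-3.05,0,-0.82,-2.65,-2.13],
  [1,-1.06,-3.05,0,-0.82,-2.65,-2.13],
  [1,-1.06,-3.05,0,-0.82,-2.65,-2.13],
  [1,-1.06,-3.05,0,-0.82,-2.65,-2.13],
  [1,-1.06,-3.05,-2.4,-0.82,-2.65,-2.13],
  [1,-1.06,-3.05,-2.4,-0.82,-2.65,-2.13],
  [1,-1.06,-3.05,-2.4,-0.82,-2.65,-2.13],
  [1,-1.06,-3.05,-2.4,-0.82,-2.65,-2.13],
  [1,-1.06,-3.05,-2.4,-0.82,-2.65,-2.13],
  [1,-1.06,-3.05,-2.4,-0.82,-2.65,-2.13],
  [1,-1.06,-3.05,-2.4,-0.82,-2.65,-2.13],
  [1,-1.06,-3.05,-2.4,-0.82,-2.65,-2.13],
  [1,0,0,0,0,0,0],
  [1,0,0,0,0,0,0],
])

```text
clock: 11.77
eef_pos: [566.6, -259.2, 164.2]
tool_rot: [-0.147, 1.192, -0.588]
force: [0.3, -0.3, 0.7]
width: 85.5
```

Request:
arm_command([
  [1,0,0,0,0,0,0],
  [1,0,0,0,0,0,0],
  [1,0,0,0,0,0,0],
])

```text
clock: 12.02
eef_pos: [568.2, -258.1, 165.5]
tool_rot: [-0.145, 1.189, -0.584]
force: [-0.0, 0.6, 0.8]
width: 85.6
```

Run:
```python
from h import *
w=cam("wrist");s=ctrl.read_state();print(s)
im=ctrl.get_image("wrist");cv2.imwrite("pics/w3.png",im);cv2.imwrite("pics/s5.png",ctrl.get_image("scene"))
print(proj(w,[[589.6,-343.9,55],[589.6,-343.9,0]]))
R=Ro.from_euler('xyz',s['tool_rot']).as_matrix();print(R.round(3))
print([(x['conf'],x['centre']) for x in ctrl.spot_in("spare_mid","wrist")])
```

```text
{'clock': 12.0167, 'qpos': array([ 0.3929069 ,  0.54868923, -0.09284473,  2.02974648,  0.64772815,
        0.24148209,  0.84824588]), 'qd': array([ 0.00208878,  0.00374925, -0.00251797,  0.00146027,  0.01361151,
        0.00188843, -0.01193538]), 'tau': array([ 1.92903271e-01, -4.67575693e+01, -1.45364637e-01, -1.39954117e+01,
        2.91268704e-01, -1.10632718e+00,  2.67424952e-02]), 'eef_pos': array([ 568.23556402, -258.14254078,  165.46651501]), 'tool_rot': array([-0.1453619 ,  1.18917106, -0.58416862]), 'force': array([-0.00970312,  0.56205646,  0.75659419]), 'torque': array([0.1949315 , 0.33130195, 0.03768233]), 'width': 85.6073061376537}
[[194.75212525 191.82046754]
 [205.08128196 161.01983522]]
[[ 0.311  0.434  0.846]
 [-0.205  0.9   -0.386]
 [-0.928 -0.054  0.369]]
[(0.7, [584.0, -337.4, 50.5])]
```

View pics/w3.png

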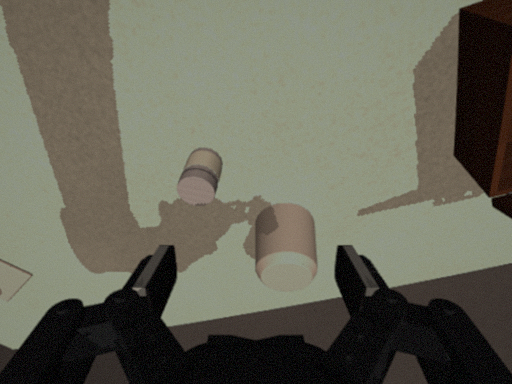

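View pics/s5.png

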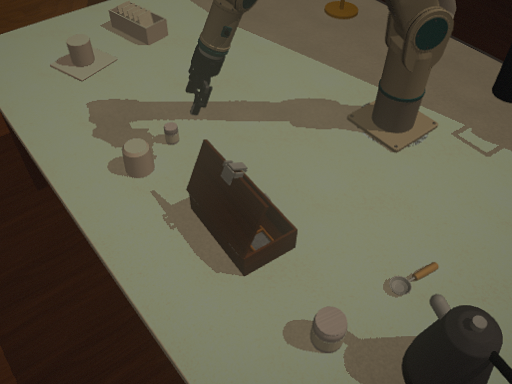

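The wrist picture shows the spare tin with its top at (197,188) and the cup at (286,250). The scene view shows the lid open and everything else undisturbed. The arm stopped short because joint 6 is at its lower limit (0.24), so I'll fit a kinematic model to the recorded states and see which tilts are reachable.

```bash
cat > kin.py <<'E'
from h import *
D=[([-1.21778203,0.62935266,0.03845019,1.51838196,-0.02697396,0.99629139,-0.02005322],[264.07,593.25,230.38],[-1.54327902,1.5688812,-1.96213934]),
([-0.09550924,0.56230585,-0.0631408,1.81565295,0.04799026,0.76546736,1.31508431],[560.35,49.17,183.14],[2.51984511,1.57025756,2.44770993]),
([-0.08174247,0.71217109,-0.07091464,1.76121792,0.04553475,0.74498672,1.32908945],[573.72,49.54,110.45],None),
([-0.05017243,0.8167035,-0.08498252,1.36176425,0.00801015,1.26864368,1.37935176],[614.23,46.47,167.36],[-3.133,1.262,3.081]),
([-0.04414106,0.96141167,-0.08161877,1.01711976,-0.00800607,1.62209403,1.39589207],[652.65,43.87,191.44],[-3.134,1.108,3.08]),
([-0.04365726,1.05032001,-0.07843839,0.82287434,-0.01396242,1.7915309,1.40065028],[673.64,41.94,197.78],[-3.134,1.043,3.08]),
([0.3929069,0.54868923,-0.09284473,2.02974648,0.64772815,0.24148209,0.84824588],[568.2356,-258.1425,165.4665],[-0.1453619,1.18917106,-0.58416862])]
SG=None
def rot(ax,a):return Ro.from_euler(ax,a).as_matrix()
def fk(q,p,sg):
    d1,L1,a1,a2,L2,aw,L3,q1o,q7o,e3,e5=p
    R=rot('z',sg[0]*q[0]+q1o);x=np.array([0,0,d1])
    R=R@rot('y',q[1])@rot('z',sg[1]*q[2]+e3);x=x+R@[a1,0,L1]
    R=R@rot('y',q[3]);x=x+R@[a2,0,0]
    R=R@rot('z',sg[2]*q[4]+e5);x=x+R@[0,0,L2]
    R=R@rot('y',q[5]);x=x+R@[aw,0,0]
    R=R@rot('z',sg[3]*q[6]+q7o);x=x+R@[0,0,L3]
    M=np.c_[R[:,2],R[:,1],-R[:,0]]   # tool x=R z, y=R y, z=-R x
    return x,M
def res(p,sg):
    o=[]
    for q,x,e in D:
        X,M=fk(q,p,sg);o+=list(X-x)
        if e is not None:o+=list(300*Ro.from_matrix(M.T@Ro.from_euler('xyz',e).as_matrix()).as_rotvec())
    return np.array(o)
E
python3 - <<'E'
from kin import *
import itertools,json
best=None
for sg in itertools.product([1,-1],repeat=4):
  for q7 in(0,1.57,-1.57,3.14):
    r=least_squares(lambda p:res(p,sg),[300,400,0,0,400,0,250,0,q7,0,0],max_nfev=200)
    if best is None or r.cost<best[0]: best=(r.cost,sg,r.x,r.fun);print(r.cost,sg,r.x.round(2))
print(best[3].round(1));json.dump([list(best[2]),list(best[1])],open("kin.json","w"))
E
```

```text
277678.84138442704 (1, 1, 1, 1) [-4.54621e+03  3.43380e+02 -1.32458e+03 -2.24018e+03 -9.57920e+02
 -4.63190e+02 -1.58284e+03 -5.10000e-01 -1.25000e+00  2.40000e-01
 -6.40000e-01]
204729.845464593 (1, -1, 1, 1) [-4.78263e+03  9.56570e+02 -1.86942e+03 -1.96278e+03 -9.89210e+02
 -6.01540e+02 -1.07628e+03  2.60000e-01 -8.30000e-01 -2.00000e-02
 -1.30000e-01]
204729.84546347134 (1, -1, 1, 1) [-4.78263e+03  9.56570e+02 -1.86942e+03 -1.96278e+03 -9.89210e+02
 -6.01540e+02 -1.07628e+03  2.60000e-01  5.45000e+00 -2.00000e-02
 -1.30000e-01]
68356.18689567609 (-1, 1, 1, -1) [-5.9110e+01  6.9339e+02 -2.3774e+02 -1.4987e+02  2.9175e+02 -6.8580e+01
  3.7184e+02  4.0000e-02  1.2600e+00 -5.0000e-02 -3.0000e-02]
68356.18687762876 (-1, 1, 1, -1) [-5.9110e+01  6.9339e+02 -2.3774e+02 -1.4987e+02  2.9175e+02 -6.8580e+01
  3.7183e+02  4.0000e-02  1.2600e+00 -5.0000e-02 -3.0000e-02]
59258.94908278034 (-1, 1, 1, -1) [ 1.02843e+03 -1.06900e+02  6.42070e+02  2.59280e+02  3.47250e+02
  7.26900e+01  6.92200e+01 -1.05000e+00  1.04000e+00  6.90000e-01
 -6.50000e-01]
7592.721356644386 (-1, 1, -1, -1) [ 1.3540e+01 
[... 468 characters left out ...]
1355990776 (-1, 1, -1, -1) [ 1.3540e+01  6.0393e+02 -2.1991e+02 -1.3753e+02  3.0840e+02 -1.0804e+02
  3.3962e+02 -1.0000e-02  1.4700e+00  3.0000e-02  5.0000e-02]
38.981399414746434 (-1, -1, -1, -1) [ 3.3485e+02  5.6397e+02 -1.3900e+00 -1.6000e-01  3.8159e+02  1.1900e+00
  3.5437e+02 -4.0000e-02  1.5300e+00 -1.0000e-02 -1.0000e-02]
38.98139941464192 (-1, -1, -1, -1) [ 3.3485e+02  5.6397e+02 -1.3900e+00 -1.6000e-01  3.8159e+02  1.1900e+00
  3.5438e+02 -4.0000e-02  1.5300e+00 -1.0000e-02 -1.0000e-02]
[ 0.3 -0.8 -0.9 -0.2  2.7 -0.  -0.6  2.6  0.  -0.   0.4  2.3  0.1  2.
 -0.   0.   0.4  0.2 -0.5  0.6 -0.6  0.1 -0.6  0.2 -0.5  0.3 -2.   0.2
 -1.   0.1 -0.4  0.4 -2.5  0.4 -0.3  0.4  1.7 -0.5  5.9]
```

```bash
cat >> kin.py <<'E'
import json,os
if os.path.exists("kin.json"):P0,S0=json.load(open("kin.json"))
lo=np.array([-3.06,-.37,-1.25,.18,-1.1,.23,-2.94]);hi=np.array([3.06,2.12,1.32,2.47,4.24,1.98,2.94])
R0=np.c_[[0,0,-1],[0,1,0],[1,0,0]].astype(float)
def tgt(yaw,ph):return rot('z',yaw)@rot('y',np.radians(ph))@R0
def ik(x,M,q0,w=1e-3):
    def f(q):
        X,N=fk(q,P0,S0);return np.r_[(X-x),200*Ro.from_matrix(N.T@M).as_rotvec(),w*100*(q-q0)]
    r=least_squares(f,np.clip(q0,lo+.02,hi-.02),bounds=(lo+.01,hi-.01));f0=f(r.x)
    return r.x,np.linalg.norm(f0[:3]),np.degrees(np.linalg.norm(f0[3:6]))/200
E
python3 - <<'E'
from kin import *
qc=ctrl.read_state()['qpos']
for name,g,yaw in(("pick rad",[589.6,-343.9,42],-.528),("pick case",[589.6,-343.9,42],-.0695),("place",[623.4,116.4,50],-.0695),("place rad",[623.4,116.4,50],.185)):
  for back_ in(0,80):
   for ph in(-15,-20,-25,-30,-35):
    M=tgt(yaw,ph);d=M[:,0];x=np.array(g)+(23-back_)*d
    q,e,a=ik(x,M,qc);print(name,back_,ph,q.round(2),round(e,1),round(a,1))
E
```

```text
pick rad 0 -15 [ 0.61  0.87 -0.2   1.82  0.63  0.25  0.94] 0.0 0.0
pick rad 0 -20 [ 0.7   0.88 -0.33  1.9   1.44  0.24  0.17] 0.0 0.0
pick rad 0 -25 [ 0.87  0.95 -0.61  1.97  1.92  0.47 -0.22] 0.0 0.0
pick rad 0 -30 [ 0.97  1.04 -0.8   2.04  2.13  0.67 -0.34] 0.0 0.0
pick rad 0 -35 [ 1.03  1.11 -0.9   2.11  2.29  0.84 -0.43] 0.0 0.0
pick rad 80 -15 [ 0.67  0.74 -0.29  1.85  0.55  0.36  1.02] 0.0 0.0
pick rad 80 -20 [ 0.69  0.72 -0.31  1.95  0.98  0.24  0.6 ] 0.0 0.0
pick rad 80 -25 [ 0.79  0.75 -0.46  2.05  1.75  0.3  -0.14] 0.0 0.0
pick rad 80 -30 [ 0.99  0.86 -0.8   2.14  2.03  0.6  -0.34] 0.0 0.0
pick rad 80 -35 [ 1.06  0.96 -0.94  2.23  2.21  0.81 -0.46] 0.0 0.0
pick case 0 -15 [ 0.83  0.92 -0.47  1.79  0.74  0.34  1.39] 0.0 0.0
pick case 0 -20 [ 0.89  0.93 -0.52  1.86  1.07  0.24  1.09] 0.0 0.0
pick case 0 -25 [ 0.98  0.96 -0.63  1.92  1.67  0.24  0.56] 0.0 0.0
pick case 0 -30 [ 1.13  1.07 -0.85  1.98  2.01  0.4   0.33] 0.0 0.0
pick case 0 -35 [ 1.24  1.18 -1.01  2.04  2.19  0.54  0.27] 0.0 0.0
pick case 80 -15 [ 0.91  0.8  -0.56  1.81  0.62  0.45  1.49] 0.0 0.0
pick case 80 -20
[... 889 characters left out ...]
 -0.81] 0.0 0.0
place rad 0 -15 [-0.03  0.83 -0.3   1.95  1.08  0.24  0.5 ] 0.0 0.0
place rad 0 -20 [ 0.12  0.88 -0.54  2.03  1.74  0.39 -0.1 ] 0.0 0.0
place rad 0 -25 [ 0.27  0.98 -0.8   2.1   1.99  0.64 -0.27] 0.0 0.0
place rad 0 -30 [ 0.34  1.07 -0.93  2.17  2.16  0.82 -0.37] 0.0 0.0
place rad 0 -35 [ 0.38  1.15 -1.    2.24  2.31  0.98 -0.45] 0.0 0.0
place rad 80 -15 [-0.02  0.68 -0.31  1.98  0.68  0.31  0.88] 0.0 0.0
place rad 80 -20 [ 0.02  0.68 -0.38  2.08  1.3   0.24  0.27] 0.0 0.0
place rad 80 -25 [ 0.25  0.77 -0.74  2.17  1.84  0.5  -0.22] 0.0 0.0
place rad 80 -30 [ 0.36  0.88 -0.95  2.26  2.05  0.74 -0.38] 0.0 0.0
place rad 80 -35 [ 0.41  0.98 -1.06  2.35  2.21  0.94 -0.49] 0.0 0.0
```

The model fits to about 2 mm. The −30° tilt is reachable with joint 5 near 2, so the slow-down came from the wrist swinging through near joint 6's limit. I'll compute the remaining turn and finish it here.

```bash
cat > rel.py <<'E'
from kin import *
import sys
def rel(x,yaw,ph,n=None):
    s=ctrl.read_state();R=Ro.from_euler('xyz',s['tool_rot'])
    r=(Ro.from_matrix(tgt(yaw,ph))*R.inv()).as_rotvec(degrees=True)
    print("q",s['qpos'].round(2),"clk",s['clock'],"p",s['eef_pos'].round(1),"dx cm",((np.array(x)-s['eef_pos'])/10).round(2),"rot deg",r.round(2),"F",s['force'].round(1),"w",round(s['width'],1))
E
python3 -c "
from rel import *
rel([556.3,-324.5,108.7],-.528,-30)"
```

```text
q [ 0.39  0.55 -0.09  2.03  0.65  0.24  0.85] clk 12.1667 p [ 567.9 -258.4  165.2] dx cm [-1.16 -6.61 -5.65] rot deg [-1.19 -8.85 -4.27] F [0.2 0.5 0.3] w 85.0
```

Request:
arm_command([
  [1,-0.1,-0.9,0,-0.2,-1.3,-0.6],
  [1,-0.1,-0.9,0,-0.2,-1.3,-0.6],
  [1,-0.1,-0.9,0,-0.2,-1.3,-0.6],
  [1,-0.1,-0.9,0,-0.2,-1.3,-0.6],
  [1,-0.1,-0.9,0,-0.2,-1.3,-0.6],
  [1,-0.1,-0.9,0,-0.2,-1.3,-0.6],
  [1,-0.1,-0.9,0,-0.2,-1.3,-0.6],
])

```text
clock: 12.75
eef_pos: [560.5, -321.5, 165.0]
tool_rot: [-0.003, 1.043, -0.53]
force: [1.1, -0.4, -0.7]
width: 85.3
```

```bash
python3 -c "
from rel import *
rel([556.3,-324.5,108.7],-.528,-30)"
```

```text
q [ 0.73  0.59 -0.39  2.11  1.81  0.25 -0.24] clk 12.75 p [ 560.5 -321.5  165. ] dx cm [-0.42 -0.3  -5.63] rot deg [ 0.21  0.18 -0.04] F [ 1.1 -0.4 -0.7] w 85.3
```

The wrist has come through to the other side and the orientation is on target. I'll move to the pre-grasp pose and check the alignment.

Request:
arm_command([
  [1,-0.2,-0.1,-2,0,0,0],
  [1,-0.1,-0.1,-2,0,0,0],
  [1,-0.1,-0.1,-1.6,0,0,0],
  [1,0,0,0,0,0,0],
  [1,0,0,0,0,0,0],
  [1,0,0,0,0,0,0],
])

```text
clock: 13.25
eef_pos: [556.9, -324.3, 109.6]
tool_rot: [-0.004, 1.043, -0.531]
force: [-0.2, -0.8, 0.4]
width: 85.2
```

```bash
python3 -c "
from rel import *
rel([556.3,-324.5,108.7],-.528,-30)
w=cam('wrist');cv2.imwrite('pics/w4.png',ctrl.get_image('wrist'))
x,y,z=Ro.from_euler('xyz',ctrl.read_state()['tool_rot']).as_matrix().T
for X in(589.6,589.6): 
  r=np.array([.864,-.504,0]);t=np.array([.504,.864,0]);C=np.array([X,-343.9,55])
  print(proj(w,[C+20*t,C-20*t,C+20*r,C-20*r]).round(1).tolist());break
"
```

```text
q [ 0.83  0.73 -0.54  2.14  2.08  0.42 -0.47] clk 13.25 p [ 556.9 -324.3  109.6] dx cm [-0.06 -0.02 -0.09] rot deg [ 0.23  0.13 -0.07] F [-0.2 -0.8  0.4] w 85.2
[[279.5, 210.9], [230.1, 210.7], [254.8, 224.6], [254.8, 195.0]]
```

View pics/w4.png

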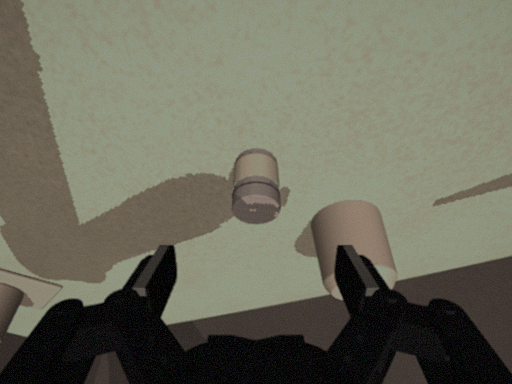

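The tin's top is at (256,207) in the picture against a predicted (255,210), centred between the jaws. I'll advance along the tool axis and grip.

Request:
arm_command([
  [1,0.51,-0.3,-1.08,0,0,0],
  [1,0.51,-0.3,-1.08,0,0,0],
  [1,0.51,-0.3,-1.08,0,0,0],
  [1,0.51,-0.3,-1.08,0,0,0],
  [1,0.51,-0.3,-1.08,0,0,0],
  [1,0.51,-0.3,-1.08,0,0,0],
  [1,0.51,-0.3,-1.08,0,0,0],
  [1,0.51,-0.3,-1.08,0,0,0],
  [1,0,0,0,0,0,0],
  [1,0,0,0,0,0,0],
])

```text
clock: 14.13
eef_pos: [597.5, -348.2, 22.6]
tool_rot: [-0.005, 1.044, -0.531]
force: [0.0, -0.5, 0.6]
width: 85.0
```

```bash
python3 -c "
from rel import *
rel([599,-349.7,22],-.528,-30)
cv2.imwrite('pics/w5.png',ctrl.get_image('wrist'))"
```

```text
q [ 0.84  0.94 -0.56  2.03  2.21  0.51 -0.51] clk 14.1333 p [ 597.5 -348.2   22.6] dx cm [ 0.15 -0.15 -0.06] rot deg [ 0.21  0.1  -0.07] F [ 0.  -0.5  0.6] w 85.0
```

View pics/w5.png

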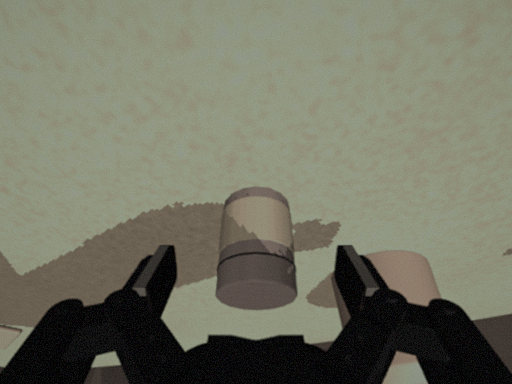

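The tin, at (217–297, 188–308), is between the open pads. Closing.

Request:
arm_command([
  [0,0,0,0,0,0,0],
  [0,0,0,0,0,0,0],
  [0,0,0,0,0,0,0],
  [0,0,0,0,0,0,0],
  [0,0,0,0,0,0,0],
  [0,0,0,0,0,0,0],
  [0,0,0,0,0,0,0],
])

```text
clock: 14.77
eef_pos: [597.4, -348.3, 23.1]
tool_rot: [-0.005, 1.043, -0.531]
force: [-1.9, 1.5, 5.9]
width: 38.8
```

Request:
arm_command([
  [0,0,0,0.3,0,0,0],
  [0,0,0,0.7,0,0,0],
  [0,0,0,1,0,0,0],
  [0,0,0,1,0,0,0],
  [0,0,0,0,0,0,0],
  [0,0,0,0,0,0,0],
])

```text
clock: 15.27
eef_pos: [597.8, -348.4, 53.7]
tool_rot: [-0.005, 1.042, -0.531]
force: [-0.1, -0.8, -1.5]
width: 39.1
```

```bash
python3 -c "
from rel import *
cv2.imwrite('pics/w6.png',ctrl.get_image('wrist'))
cv2.imwrite('pics/s6.png',cv2.resize(ctrl.get_image('scene')[60:260,100:310],None,fx=2.8,fy=2.8))
rel([599,-349.7,22],-.528,-30)
print(ctrl.spot_in('spare_mid','wrist'))
"
```

```text
q [ 0.82  0.87 -0.53  2.03  2.14  0.45 -0.47] clk 15.3667 p [ 597.  -348.2   52.4] dx cm [ 0.2  -0.15 -3.04] rot deg [ 0.2   0.08 -0.06] F [ 0.4  0.4 -0.5] w 38.5
[{'centre': [578.9, -334.2, 71.8], 'conf': 0.55}]
```

View pics/w6.png

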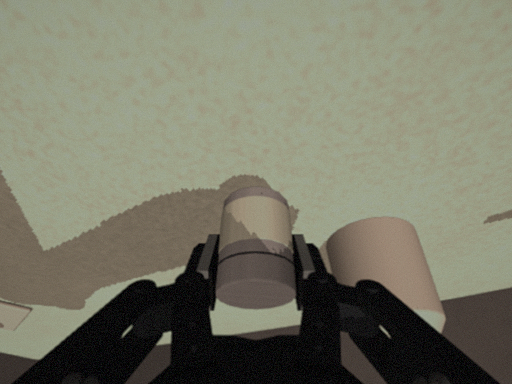

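View pics/s6.png

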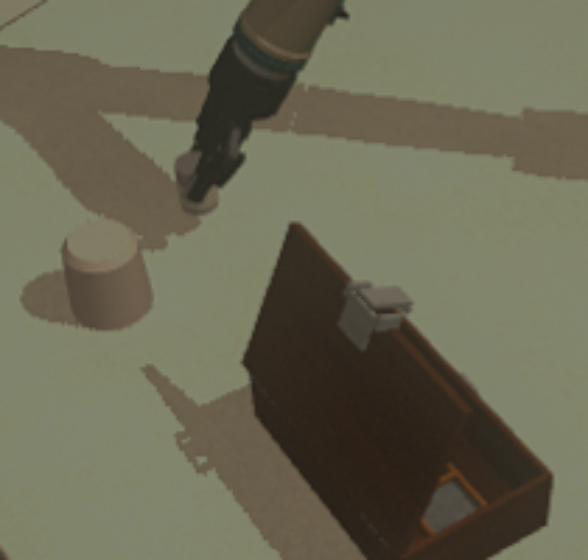

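The tin is held upright at 38.5 mm opening and has been lifted. I'll use the pre-close picture w5 to measure its offset from the TCP.

```bash
python3 -c "
from rel import *
c=ctrl.calibration('wrist');W=np.eye(4);W[:3,:3]=tgt(-.531,-30.2);W[:3,3]=[597.5,-348.2,22.6];w=(c,W@c['T_tool_cam'])
r=np.array([np.cos(-.53),np.sin(-.53),0]);t=np.array([-r[1],r[0],0])
for uv,z,o in(((257,187),0,20),((257,308),55,-20),((217,283),55,0),((297,283),55,0)):
  p=back(w,uv,z);print(uv,p.round(1),'rad',((p-W[:3,3])@r+o).round(1),'lat',((p-W[:3,3])@t).round(1))
# goal
for name,g in(('place',[623.4,116.4]),):
  M=tgt(-.0695,-30);f=np.array([np.cos(-.0695),np.sin(-.0695)])
  print('TCP place xy',np.array(g)+9.3*f,'z',8+22.8)
rel([0,0,0],-.0695,-30)
"
```

```text
(257, 187) [ 574.4 -333.6    0. ] rad -7.3 lat 1.0
(257, 308) [ 603.5 -350.6   55. ] rad -13.6 lat 1.0
(217, 283) [ 566.3 -349.1   55. ] rad -26.5 lat -16.5
(297, 283) [ 583.7 -319.    55. ] rad -26.6 lat 18.2
TCP place xy [632.67754838 115.75417021] z 30.8
q [ 0.82  0.87 -0.53  2.03  2.14  0.45 -0.47] clk 15.4167 p [ 596.9 -348.2   52. ] dx cm [-59.69  34.82  -5.2 ] rot deg [ 0.16  0.1  26.22] F [ 0.3 -0.1  0. ] w 38.7
```

Request:
arm_command([
  [0,0,0,2.5,0,0,0],
  [0,0,0,2.7,0,0,0],
  [0,-0.1,2,2.7,0,0,1],
  [0,-0.1,3.8,0,0,0,2.1],
  [0,-0.1,3.8,0,0,0,2.1],
  [0,-0.1,3.8,0,0,0,2.1],
  [0,-0.1,3.8,0,0,0,2.1],
  [0,-0.1,3.8,0,0,0,2.1],
  [0,-0.1,3.8,0,0,0,2.1],
  [0,-0.1,3.8,0,0,0,2.1],
  [0,0,3.8,0,0,0,2.1],
  [0,0,3.8,0,0,0,2.1],
  [0,0,3.8,0,0,0,2.1],
  [0,0,3.8,0,0,0,2.1],
  [0,0,3,0,0,0,2.1],
  [0,0,0,0,0,0,0],
  [0,0,0,0,0,0,0],
])

```text
clock: 16.83
eef_pos: [588.8, 121.8, 130.9]
tool_rot: [-0.003, 1.045, -0.069]
force: [-0.6, 0.0, -0.8]
width: 38.7
```

```bash
python3 -c "
from rel import *
rel([588.5,118.8,108.8],-.0695,-30)"
```

```text
q [ 0.12  0.71 -0.75  2.21  1.83  0.7  -0.57] clk 16.8333 p [588.8 121.8 130.9] dx cm [-0.03 -0.3  -2.21] rot deg [ 0.08  0.13 -0.15] F [-0.6  0.  -0.8] w 38.7
```

Reached cleanly. Before inserting, I'll look at the tin relative to the compartment from all the cameras.

```bash
python3 -c "
from rel import *
rel([588.5,118.8,108.8],-.0695,-30)
w=cam('wrist');cv2.imwrite('pics/w7.png',ctrl.get_image('wrist'))
cv2.imwrite('pics/s7.png',cv2.resize(np.clip(ctrl.get_image('scene')[120:290,180:330]*1.6,0,255).astype('uint8'),None,fx=3.5,fy=3.5))
cv2.imwrite('pics/t7.png',cv2.resize(np.clip(ctrl.get_image('top')[110:230,170:320]*1.6,0,255).astype('uint8'),None,fx=5,fy=5))
p=[626.5,46,-.0695];c,q=np.cos(p[2]),np.sin(p[2])
for n in('wrist','scene','top'):
  ct=w if n=='wrist' else cam(n)
  print(n,proj(ct,[[p[0]+c*x-q*y,p[1]+q*x+c*y,8] for x,y in((-33,45),(-33,95),(17,95),(17,45),(-8,70))]).round(1).tolist(), proj(ct,[[p[0]+c*x-q*y,p[1]+q*x+c*y,70] for x,y in((-75,126),(-75,-126))]).round(1).tolist())
"
```

```text
q [ 0.12  0.71 -0.75  2.21  1.83  0.7  -0.57] clk 16.8333 p [588.8 121.8 130.9] dx cm [-0.03 -0.3  -2.21] rot deg [ 0.08  0.13 -0.15] F [-0.6  0.  -0.8] w 38.7
wrist [[223.9, 130.6], [279.8, 130.8], [276.4, 170.3], [227.8, 170.1], [252.0, 151.8]] [[338.1, 137.5], [-41.1, 138.4]]
scene [[262.7, 231.2], [274.4, 244.7], [257.5, 254.1], [245.9, 240.2], [260.1, 242.4]] [[297.9, 229.7], [239.1, 166.8]]
top [[227.1, 184.9], [207.6, 183.8], [209.0, 164.6], [228.4, 165.7], [218.0, 174.7]] [[190.3, 195.9], [295.0, 201.9]]
```

View pics/w7.png

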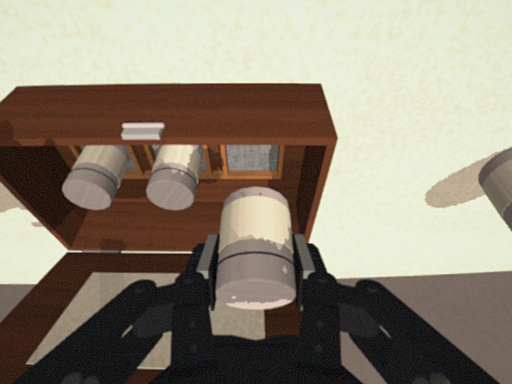

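View pics/s7.png

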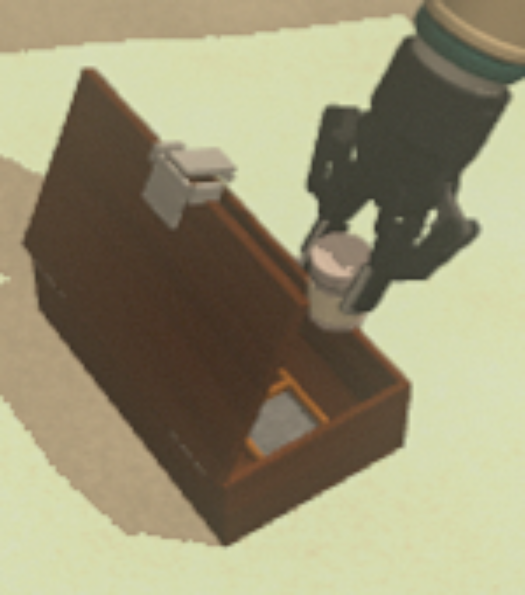

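View pics/t7.png

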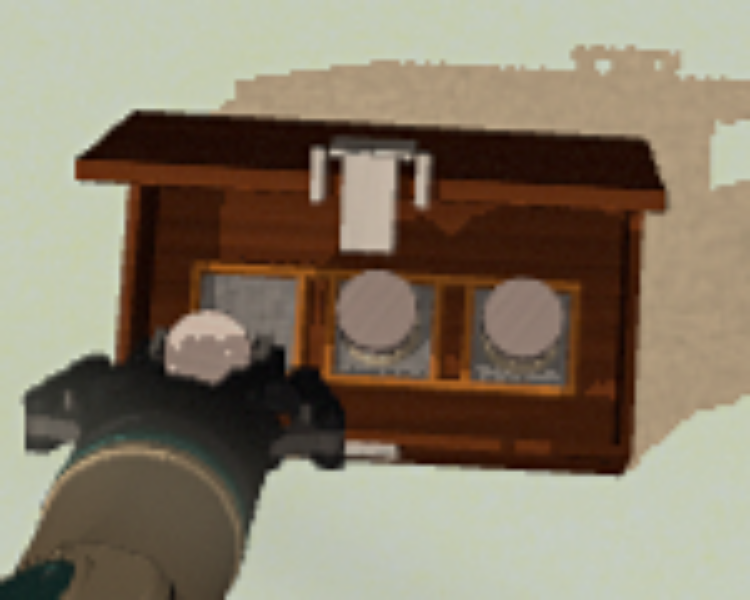

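```bash
python3 -c "
import cv2,numpy as np
i=cv2.imread('pics/w7.png')[70:230,190:350];cv2.imwrite('pics/w7z.png',cv2.resize(np.clip(i*1.5,0,255).astype('uint8'),None,fx=3.75,fy=3.75,interpolation=cv2.INTER_CUBIC))"
```

```text
(no output)
```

View pics/w7z.png

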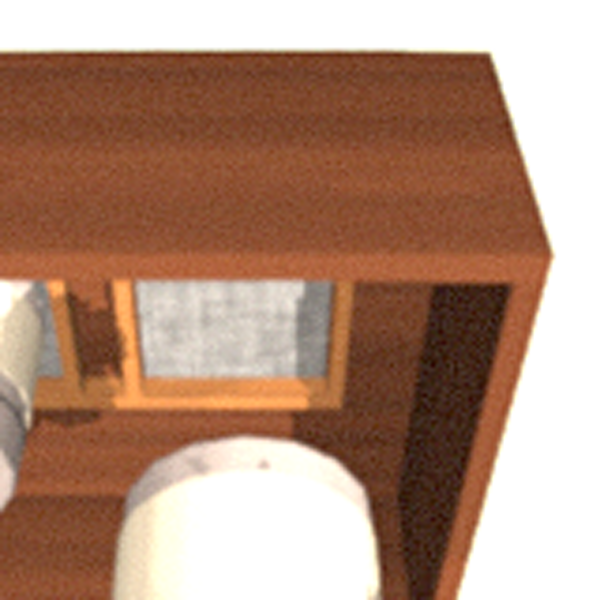

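The wrist view agrees with the model: compartment floor centre at column 252.7 against 252.1 predicted, and front wall corner at (337,138) against (338,137.5). tin_a and tin_b stand in the other two compartments. Inserting along the tool axis.

Request:
arm_command([
  [0,0,-0.2,-1.1,0,0,0],
  [0,0,-0.2,-1.1,0,0,0],
  [0,0.5,0,-0.87,0,0,0],
  [0,0.5,-0.1,-0.87,0,0,0],
  [0,0.5,0,-0.87,0,0,0],
  [0,0.5,-0.1,-0.87,0,0,0],
  [0,0.5,0,-0.87,0,0,0],
  [0,0.5,0,-0.87,0,0,0],
  [0,0,0,0,0,0,0],
  [0,0,0,0,0,0,0],
])

```text
clock: 17.82
eef_pos: [619.0, 113.8, 56.4]
tool_rot: [-0.004, 1.045, -0.073]
force: [-0.4, -0.0, -0.9]
width: 38.7
```

```bash
python3 -c "
from rel import *
rel([633.4,115.2,30.8],-.0695,-30)
w=cam('wrist');cv2.imwrite('pics/w8.png',ctrl.get_image('wrist'))
"
```

```text
q [ 0.13  0.89 -0.72  2.17  2.02  0.77 -0.67] clk 17.8167 p [619.  113.8  56.4] dx cm [ 1.44  0.14 -2.56] rot deg [0.12 0.11 0.03] F [-0.4 -0.  -0.9] w 38.7
```

View pics/w8.png

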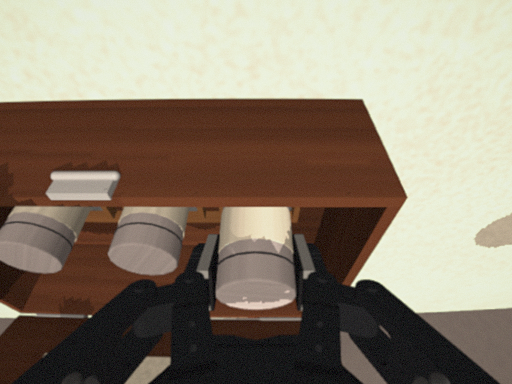

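```bash
python3 -c "
from rel import *
w=cam('wrist');p=[626.5,46,-.0695];c,q=np.cos(p[2]),np.sin(p[2])
rel([633.4,115.2,30.8],-.0695,-30)
print(proj(w,[[p[0]+c*x-q*y,p[1]+q*x+c*y,16] for x,y in((-20,45),(-20,95),(17,95),(17,45))]).round(1).tolist())
# tin rim prediction, tin at TCP-10f+1t
s=ctrl.read_state()['eef_pos'];f=np.array([c,q,0]);t=np.array([-q,c,0])
C=s-10*f;C[2]-=22.8;print(proj(w,[C-20*t+[0,0,8],C+20*t+[0,0,8],C-20*t+[0,0,55],C+20*t+[0,0,55]]).round(1).tolist())
i=cv2.imread('pics/w8.png')[180:320,170:350];cv2.imwrite('pics/w8z.png',cv2.resize(np.clip(i*1.7,0,255).astype('uint8'),None,fx=4.2,fy=4.2,interpolation=cv2.INTER_CUBIC))"
```

```text
q [ 0.13  0.89 -0.72  2.17  2.02  0.77 -0.67] clk 17.8667 p [619.  114.   56.9] dx cm [ 1.44  0.12 -2.61] rot deg [ 0.12  0.14 -0.  ] F [-0.6 -0.2  0.3] w 39.0
[[220.8, 185.8], [297.2, 186.0], [291.6, 218.7], [225.3, 218.5]]
[[220.7, 216.4], [288.9, 216.7], [212.7, 296.2], [296.0, 296.5]]
```

View pics/w8z.png

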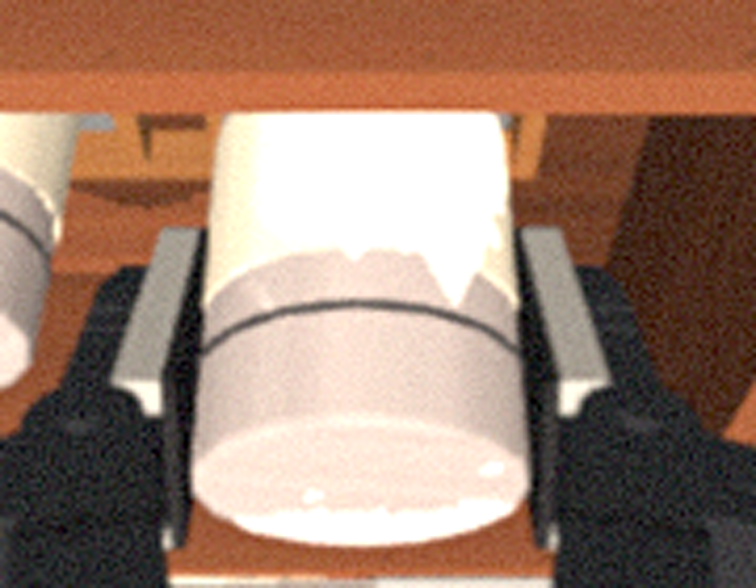

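The tin is about 1.6 mm off in y relative to the ribs (tin centre at column 256, compartment at 258.5). I'll correct that while lowering.

Request:
arm_command([
  [0,0.5,0.08,-0.5,0,0,0],
  [0,0.5,0.07,-0.6,0,0,0],
  [0,0.45,0,-0.6,0,0,0],
  [0,0,0,-0.2,0,0,0],
  [0,0,0,-0.2,0,0,0],
  [0,0,0,-0.2,0,0,0],
  [0,0,0,0,0,0,0],
])

```text
clock: 18.45
eef_pos: [633.3, 114.8, 33.6]
tool_rot: [-0.006, 1.045, -0.075]
force: [0.2, -1.0, -1.0]
width: 38.6
```

```bash
python3 -c "
from rel import *
rel([633.4,115.2,30.8],-.0695,-30)
cv2.imwrite('pics/w9.png',ctrl.get_image('wrist'))
cv2.imwrite('pics/t9.png',cv2.resize(np.clip(ctrl.get_image('top')[110:230,170:320]*1.6,0,255).astype('uint8'),None,fx=5,fy=5))
"
```

```text
q [ 0.13  0.94 -0.7   2.14  2.06  0.78 -0.67] clk 18.45 p [633.3 114.8  33.6] dx cm [ 0.01  0.04 -0.28] rot deg [0.17 0.13 0.03] F [ 0.2 -1.  -1. ] w 38.6
```

View pics/w9.png

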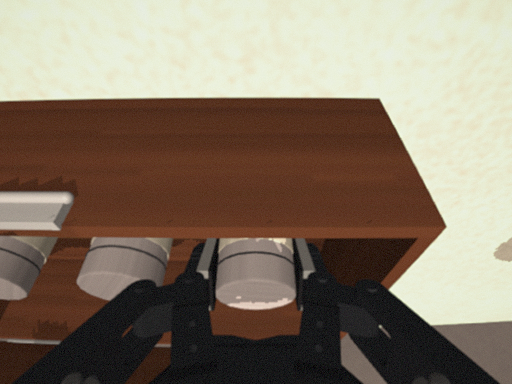

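View pics/t9.png

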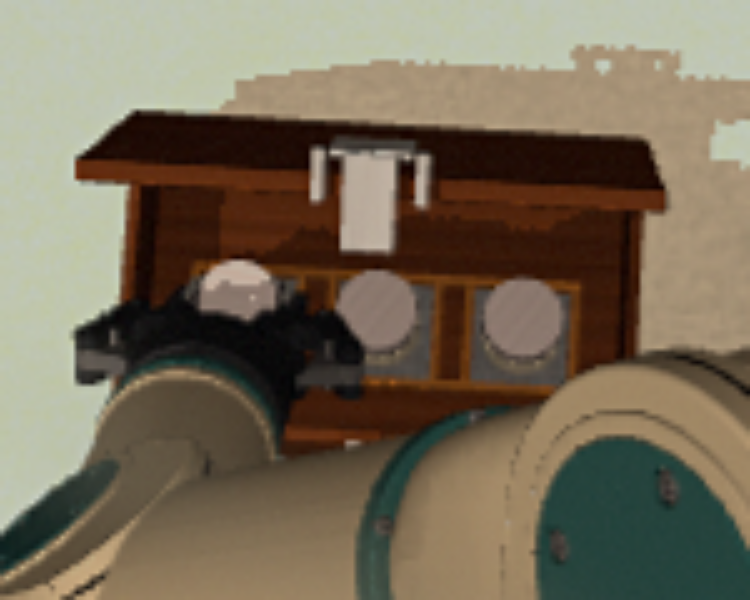

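In the top view the held tin sits relative to its ribs just as the neighbours do, about 1–2 mm off centre. Lowering to floor contact.

Request:
arm_command([
  [0,0,0,-0.1,0,0,0],
  [0,0,0,-0.1,0,0,0],
  [0,0,0,0,0,0,0],
])

```text
clock: 18.8
eef_pos: [633.9, 114.3, 32.2]
tool_rot: [-0.006, 1.043, -0.077]
force: [-0.2, -3.2, -1.3]
width: 38.5
```

Request:
arm_command([
  [0,0,0,-0.1,0,0,0],
  [0,0,0,0,0,0,0],
])

```text
clock: 18.97
eef_pos: [634.0, 114.0, 31.1]
tool_rot: [-0.007, 1.043, -0.078]
force: [0.5, -3.9, 1.5]
width: 38.5
```

Request:
arm_command([
  [0,0,-0.1,0,0,0,0],
  [0,0,-0.1,0,0,0,0],
  [0,0,0,0,0,0,0],
])

```text
clock: 19.22
eef_pos: [633.5, 113.9, 31.1]
tool_rot: [-0.002, 1.044, -0.071]
force: [0.3, -1.8, -0.5]
width: 38.6
```

```bash
python3 -c "
from rel import *
rel([633.4,115.2,30.8],-.0695,-30)
cv2.imwrite('pics/s10.png',cv2.resize(np.clip(ctrl.get_image('scene')[150:290,180:330]*1.8,0,255).astype('uint8'),None,fx=4,fy=4))
rel([633.4,115.2,30.8],-.0695,-30)
"
```

```text
q [ 0.13  0.95 -0.7   2.14  2.07  0.78 -0.68] clk 19.2167 p [633.5 113.9  31.1] dx cm [-0.01  0.13 -0.03] rot deg [ 0.07  0.15 -0.04] F [ 0.3 -1.8 -0.5] w 38.6
q [ 0.13  0.95 -0.7   2.14  2.07  0.78 -0.68] clk 19.2667 p [633.5 114.   31.1] dx cm [-0.01  0.12 -0.03] rot deg [ 0.08  0.15 -0.04] F [-0.2 -1.1  0.4] w 38.7
```

View pics/s10.png

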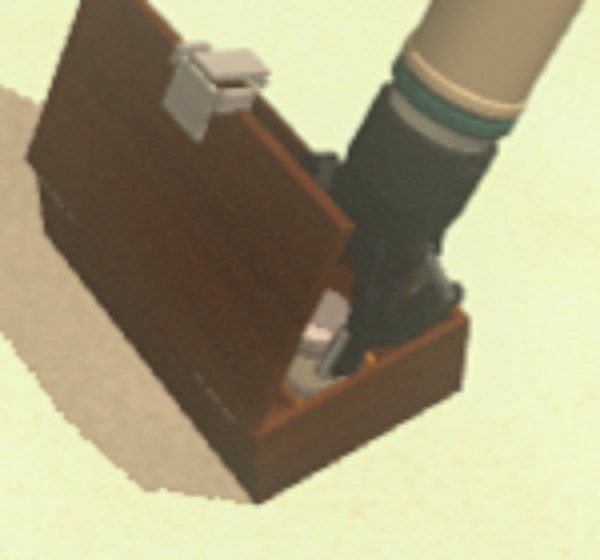

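Request:
arm_command([
  [0,0,-0.1,0,0,0,0],
  [0,0,0,-0.1,0,0,0],
  [0,0,0,0,0,0,0],
  [0,0,0,0,0,0,0],
])

```text
clock: 19.6
eef_pos: [633.5, 113.3, 31.1]
tool_rot: [-0.002, 1.043, -0.07]
force: [-3.4, -0.7, 6.7]
width: 38.4
```

```bash
python3 -c "
from rel import *
rel([633.4,115.2,30.8],-.0695,-30);print(ctrl.read_state()['torque'])
"
```

```text
q [ 0.13  0.95 -0.7   2.14  2.07  0.79 -0.68] clk 19.6 p [633.5 113.3  31.1] dx cm [-0.01  0.19 -0.03] rot deg [ 0.09  0.23 -0.09] F [-3.4 -0.7  6.7] w 38.4
[-0.11142785  0.44945695 -0.07320765]
```

The tin touched the floor at TCP z 31.1 (expected 30.8), with Fz 6.7 N. Releasing with a small opening.

Request:
arm_command([
  [0.5,0,0,0,0,0,0],
  [0.53,0,0,0,0,0,0],
  [0.57,0,0,0,0,0,0],
  [0.6,0,0,0,0,0,0],
  [0.6,0,0,0,0,0,0],
])

```text
clock: 20.02
eef_pos: [634.2, 107.8, 30.1]
tool_rot: [-0.015, 1.042, -0.089]
force: [-1.1, -8.9, 5.0]
width: 51.2
```

```bash
python3 -c "
from rel import *
rel([633.4,115.2,30.8],-.0695,-30)
cv2.imwrite('pics/w11.png',ctrl.get_image('wrist'))
"
```

```text
q [ 0.13  0.95 -0.7   2.14  2.07  0.79 -0.68] clk 20.0167 p [634.2 107.8  30.1] dx cm [-0.08  0.74  0.07] rot deg [0.45 0.24 0.36] F [-1.1 -8.9  5. ] w 51.2
```

View pics/w11.png

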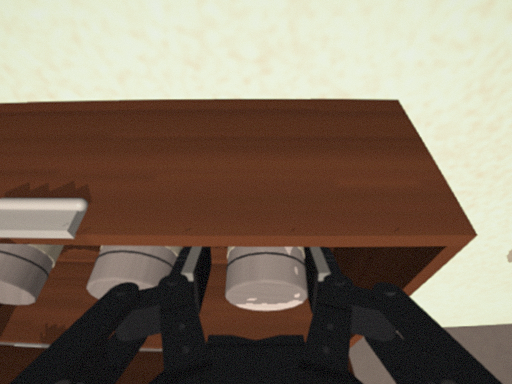

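The tool has been pushed 6 mm toward −y (Fy −8.9 N): a finger linkage is touching the +y side wall. The tin is free, standing at (226–307) between the pads. I'll narrow the opening slightly and back out along the tool axis.

Request:
arm_command([
  [0.56,-0.1,0,0.17,0,0,0],
  [0.56,-0.25,0,0.43,0,0,0],
  [0.56,-0.25,0,0.43,0,0,0],
])

```text
clock: 20.32
eef_pos: [627.1, 113.7, 40.6]
tool_rot: [-0.0, 1.045, -0.068]
force: [0.6, -0.5, 0.4]
width: 47.8
```

```bash
python3 -c "
from rel import *
rel([633.4,115.2,30.8],-.0695,-30)
cv2.imwrite('pics/w12.png',ctrl.get_image('wrist'))
"
```

```text
q [ 0.13  0.93 -0.71  2.15  2.06  0.78 -0.68] clk 20.3167 p [627.1 113.7  40.6] dx cm [ 0.63  0.15 -0.98] rot deg [ 0.02  0.12 -0.1 ] F [ 0.6 -0.5  0.4] w 47.8
```

View pics/w12.png

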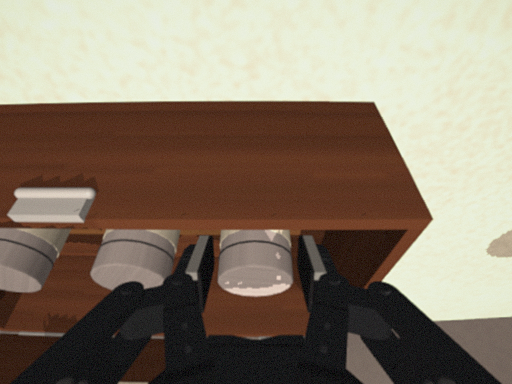

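Free of contact now: zero force, with the tin standing at (219–292, 228–295). Retracting further along the axis.

Request:
arm_command([
  [0.56,-0.5,0,0.87,0,0,0],
  [0.56,-0.5,0,0.87,0,0,0],
  [0.56,-0.75,0.05,1.3,0,0,0],
  [0.56,-0.75,0.05,1.3,0,0,0],
  [0.56,-0.75,0.05,1.3,0,0,0],
  [0.56,-0.75,0.05,1.3,0,0,0],
  [0.56,0,0,0,0,0,0],
])

```text
clock: 20.95
eef_pos: [586.9, 115.9, 112.9]
tool_rot: [-0.002, 1.041, -0.068]
force: [0.1, 0.2, 0.9]
width: 47.6
```

```bash
python3 -c "
from rel import *
rel([633.4,115.2,30.8],-.0695,-30)
cv2.imwrite('pics/w13.png',ctrl.get_image('wrist'))
cv2.imwrite('pics/t13.png',cv2.resize(np.clip(ctrl.get_image('top')[110:230,170:320]*1.6,0,255).astype('uint8'),None,fx=5,fy=5))
"
```

```text
q [ 0.13  0.75 -0.75  2.24  1.91  0.73 -0.64] clk 20.95 p [586.9 115.9 112.9] dx cm [ 4.65 -0.07 -8.21] rot deg [ 0.08  0.34 -0.18] F [0.1 0.2 0.9] w 47.6
```

View pics/w13.png

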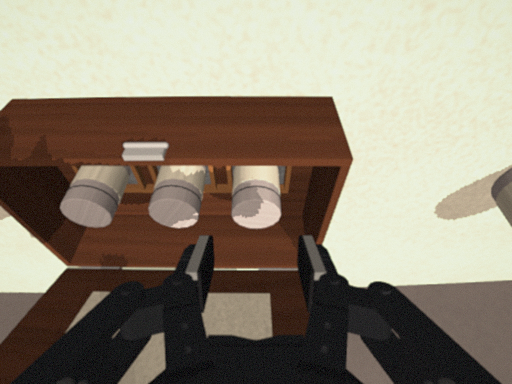

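View pics/t13.png

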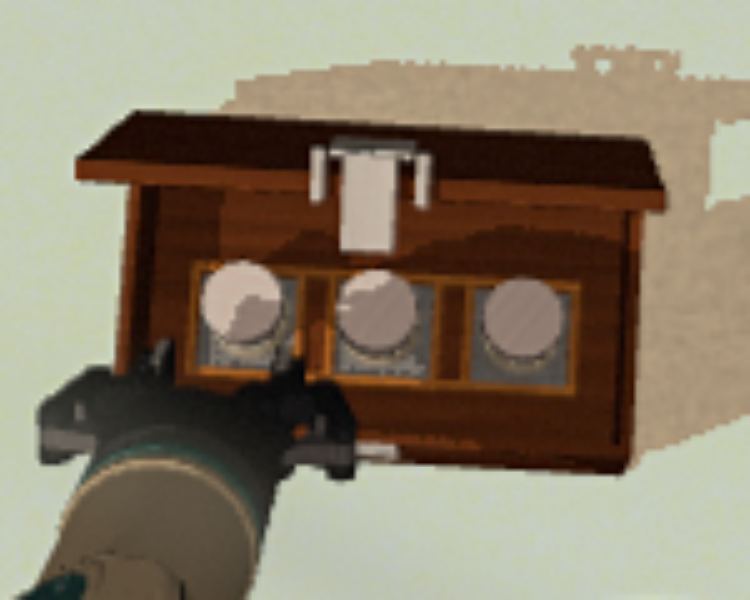

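The spare tin stands in its compartment, and in the top view it lines up with the two neighbours. Now I'll back off, turn the tool upright and go over the lid.

Request:
arm_command([
  [0,-0.8,0,2,0,0,0],
  [0,-0.8,-0.3,2.5,0.2,3,0],
  [0,-0.8,-0.6,2.5,0.2,3,0],
  [0,-0.5,-0.8,2.5,0.3,4,0],
  [0,0,-0.8,2.5,0.3,4,0],
  [0,0,-0.8,2.5,0.3,4,0],
  [0,0,-0.8,2.5,0.3,4,0],
  [0,0,-0.8,2.5,0.3,4,0],
  [0,0,-0.8,0,0.3,4,0],
  [0,0,0,0,0,0,0],
])

```text
clock: 21.88
eef_pos: [570.5, 57.5, 262.7]
tool_rot: [-0.225, 1.456, -0.305]
force: [1.2, -0.2, -0.9]
width: -0.1
```

```bash
python3 -c "
from rel import *
rel([560,49,320],-.0695,0)"
```

```text
q [ 0.43  0.59 -0.97  1.78  0.67  1.01  0.7 ] clk 21.8833 p [570.5  57.5 262.7] dx cm [-1.05 -0.85  5.73] rot deg [1.94 6.27 0.62] F [ 1.2 -0.2 -0.9] w -0.1
```

Request:
arm_command([
  [0,0.5,-0.2,1,1.9,6.2,0.6],
  [0,1.6,-0.2,0.7,0.28,4,0],
  [0,1.6,-0.2,0,0.28,4,0],
  [0,1.6,-0.2,0,0.28,4,0],
  [0,1.7,-0.2,0,0.28,4,0],
  [0,1.7,-0.2,0,0.28,4,0],
  [0,1.7,-0.2,0,0.28,4,0],
  [0,1.7,-0.2,0,0.28,4,0],
  [0,0,0,0,0,0,0],
  [0,0,0,0,0,0,0],
])

```text
clock: 22.72
eef_pos: [682.2, 44.0, 273.6]
tool_rot: [-3.13, 1.093, 3.085]
force: [-0.4, 1.5, 0.4]
width: 0.2
```

```bash
python3 -c "
from rel import *
rel([694,41.5,170],-.0695,28)
cv2.imwrite('pics/s14.png',cv2.resize(np.clip(ctrl.get_image('scene')[100:290,150:350]*1.5,0,255).astype('uint8'),None,fx=3,fy=3))"
python3 - <<'E'
import numpy as np
yaw=-.0695;c,q=np.cos(yaw),np.sin(yaw);H=np.array([626.5+75*c,46+75*q])
pr=None
for t in np.linspace(1.25,0,9).tolist()+[-.03]:
    phi=.42*t;psi=t-phi;n=np.array([np.sin(t),np.cos(t)]);lx=-100+11*np.cos(psi)
    v=lx*np.array([np.cos(t),-np.sin(t)])+8*n+n*11*np.sin(psi)
    P=np.array([H[0]+v[0]*c,H[1]+v[0]*q,72+v[1]]);print(round(t,3),P.round(1),"phi",np.degrees(phi).round(1),None if pr is None else (P-pr).round(1)/10);pr=P
E
```

```text
q [ 0.13  1.04 -0.7   0.73  0.4   1.95  1.15] clk 22.7167 p [682.2  44.  273.6] dx cm [  1.18  -0.25 -10.36] rot deg [ 0.35  0.63 -0.14] F [-0.4  1.5  0.4] w 0.2
1.25 [686.9  41.8 163.9] phi 30.1 None
1.094 [672.4  42.8 159.6] phi 26.3 [-1.45  0.1  -0.43]
0.938 [658.8  43.7 153.1] phi 22.6 [-1.36  0.09 -0.65]
0.781 [646.5  44.6 144.6] phi 18.8 [-1.24  0.09 -0.86]
0.625 [635.7  45.4 134.1] phi 15.0 [-1.08  0.08 -1.04]
0.469 [626.7  46.  122.2] phi 11.3 [-0.9   0.06 -1.2 ]
0.312 [619.7  46.5 108.9] phi 7.5 [-0.7   0.05 -1.32]
0.156 [615.   46.8  94.7] phi 3.8 [-0.48  0.03 -1.42]
0.0 [612.5  47.   80. ] phi 0.0 [-0.24  0.02 -1.47]
-0.03 [612.3  47.   77.1] phi -0.7 [-0.02  0.   -0.29]
```

View pics/s14.png

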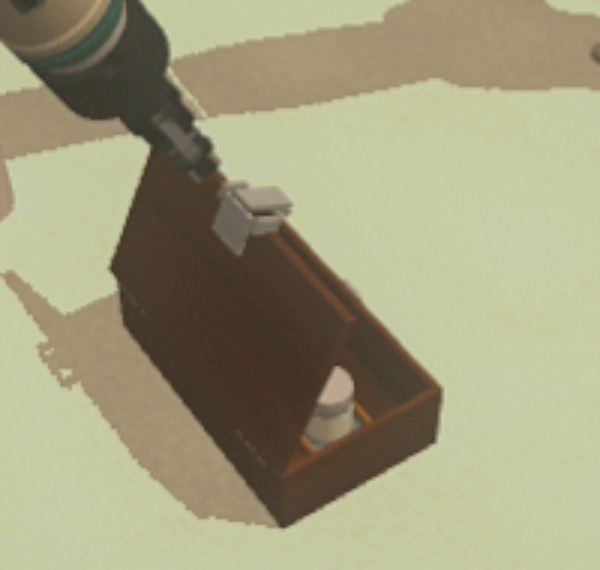

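The fingers are above and behind the lid edge, and the tin can be seen standing at (335,400). I'll descend behind the pad.

Request:
arm_command([
  [0,0.6,-0.1,-0.8,0,-1,0],
  [0,0.7,-0.1,-1,0,-1,0],
  [0,0,0,-1.5,0,0,0],
  [0,0,0,-1.5,0,0,0],
  [0,0,0,-1.5,0,0,0],
  [0,0,0,-1.5,0,0,0],
  [0,0,0,-1.5,0,0,0],
  [0,0,0,-1.2,0,0,0],
  [0,0,0,0,0,0,0],
])

```text
clock: 23.52
eef_pos: [693.3, 42.3, 170.9]
tool_rot: [3.132, 1.128, 3.069]
force: [0.3, -0.4, -0.1]
width: -0.5
```

```bash
python3 -c "
from rel import *
rel([686.9,41.8,163.9],-.0695,26.5)
cv2.imwrite('pics/s15.png',cv2.resize(np.clip(ctrl.get_image('scene')[100:290,150:350]*1.5,0,255).astype('uint8'),None,fx=3,fy=3))"
```

```text
q [ 0.15  1.11 -0.69  0.86  0.44  1.74  1.15] clk 23.5167 p [693.3  42.3 170.9] dx cm [-0.64 -0.05 -0.7 ] rot deg [-0.17  1.12 -0.31] F [ 0.3 -0.4 -0.1] w -0.5
```

View pics/s15.png

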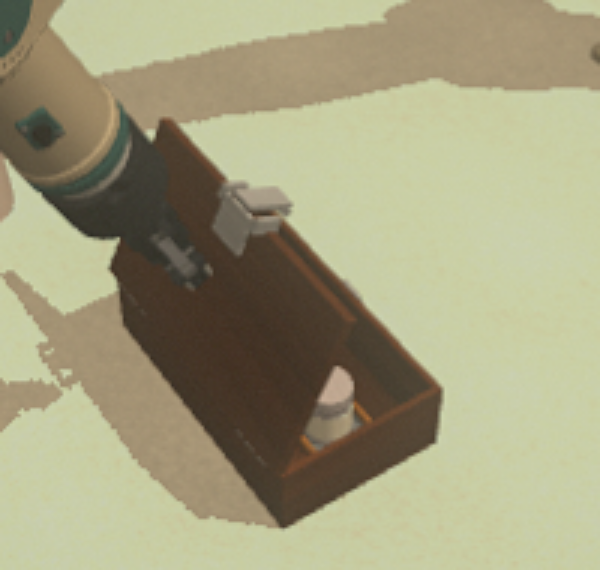

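Request:
arm_command([
  [0,-0.32,0,-0.35,0,0,0],
  [0,-0.32,0,-0.35,0,0,0],
  [0,-0.36,0.02,-0.11,-0.06,-0.7,0],
  [0,-0.36,0.03,-0.11,-0.06,-0.7,0],
  [0,-0.36,0.02,-0.11,-0.06,-0.7,0],
  [0,-0.36,0.03,-0.11,-0.06,-0.7,0],
  [0,-0.34,0.02,-0.16,-0.06,-0.94,0],
  [0,-0.34,0.02,-0.16,-0.06,-0.94,0],
  [0,-0.34,0.02,-0.16,-0.06,-0.94,0],
  [0,-0.34,0.02,-0.17,-0.06,-0.94,0],
])

```text
clock: 24.4
eef_pos: [662.2, 43.7, 156.3]
tool_rot: [3.13, 1.251, 3.064]
force: [3.4, -0.3, 2.4]
width: -0.2
```

```bash
python3 -c "
from rel import *
rel([658.8,43.7,153.1],-.0695,22.6)
cv2.imwrite('pics/s16.png',cv2.resize(np.clip(ctrl.get_image('scene')[100:290,150:350]*1.5,0,255).astype('uint8'),None,fx=3,fy=3))"
```

```text
q [ 0.22  1.   -0.71  1.17  0.46  1.46  1.06] clk 24.4 p [662.2  43.7 156.3] dx cm [-0.34 -0.   -0.32] rot deg [ 0.09  4.31 -0.15] F [ 3.4 -0.3  2.4] w -0.2
```

View pics/s16.png

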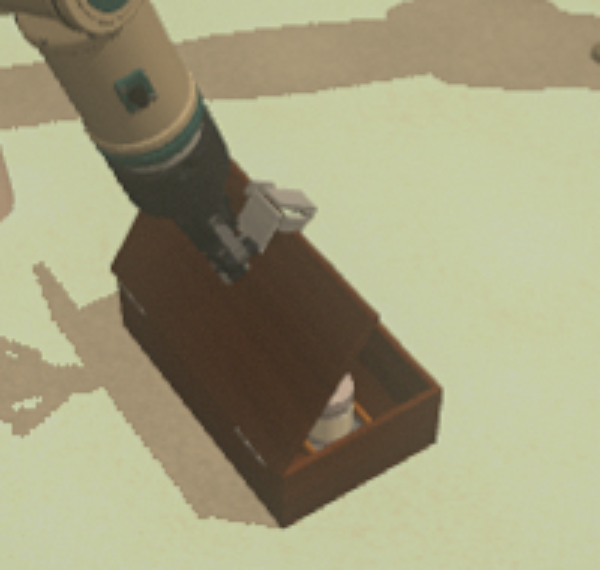

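The lid is closing at about 4 N, with the fingers clear of the pad. Continuing along the arc.

Request:
arm_command([
  [0,-0.31,0.02,-0.22,-0.05,-0.76,0],
  [0,-0.31,0.02,-0.22,-0.05,-0.76,0],
  [0,-0.31,0.02,-0.22,-0.05,-0.76,0],
  [0,-0.31,0.02,-0.22,-0.05,-0.76,0],
  [0,-0.27,0.02,-0.26,-0.05,-0.76,0],
  [0,-0.27,0.02,-0.26,-0.05,-0.76,0],
  [0,-0.27,0.02,-0.26,-0.05,-0.76,0],
  [0,-0.27,0.02,-0.26,-0.05,-0.76,0],
  [0,-0.23,0.01,-0.3,-0.05,-0.76,0],
  [0,-0.23,0.02,-0.3,-0.05,-0.76,0],
  [0,-0.22,0.01,-0.3,-0.05,-0.76,0],
  [0,-0.22,0.02,-0.3,-0.05,-0.76,0],
])

```text
clock: 25.45
eef_pos: [628.9, 46.0, 125.1]
tool_rot: [3.125, 1.407, 3.059]
force: [-0.2, -0.5, 7.4]
width: -0.0
```

```bash
python3 -c "
from rel import *
rel([626.7,46,122.2],-.0695,9.2)
cv2.imwrite('pics/s17.png',cv2.resize(np.clip(ctrl.get_image('scene')[100:290,150:350]*1.5,0,255).astype('uint8'),None,fx=3,fy=3))"
```

```text
q [ 0.27  0.9  -0.71  1.49  0.54  1.13  0.95] clk 25.45 p [628.9  46.  125.1] dx cm [-0.22 -0.   -0.29] rot deg [-0.17 -0.17 -0.22] F [-0.2 -0.5  7.4] w -0.0
```

View pics/s17.png

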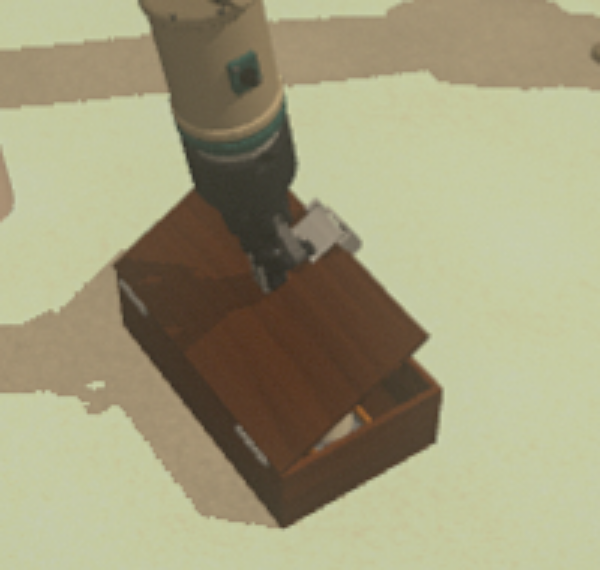

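Request:
arm_command([
  [0,-0.19,0.01,-0.34,-0.05,-0.76,0],
  [0,-0.19,0.01,-0.34,-0.05,-0.76,0],
  [0,-0.19,0.01,-0.34,-0.05,-0.76,0],
  [0,-0.19,0.01,-0.35,-0.05,-0.76,0],
  [0,-0.13,0.01,-0.37,-0.05,-0.76,0],
  [0,-0.13,0.01,-0.37,-0.05,-0.76,0],
  [0,-0.13,0,-0.37,-0.05,-0.76,0],
  [0,-0.13,0,-0.37,-0.05,-0.76,0],
  [0,-0.07,0,-0.37,-0.05,-0.76,0],
  [0,-0.07,0,-0.37,-0.05,-0.76,0],
  [0,-0.07,0,-0.35,-0.05,-0.76,0],
])

```text
clock: 26.42
eef_pos: [614.2, 47.0, 85.5]
tool_rot: [2.973, 1.553, 2.908]
force: [-2.3, -0.5, 15.7]
width: -0.4
```

```bash
python3 -c "
from rel import *
rel([612.5,47,80],-.0695,0)"
```

```text
q [ 0.27  0.86 -0.66  1.71  0.66  0.83  0.81] clk 26.4167 p [614.2  47.   85.5] dx cm [-0.17 -0.   -0.55] rot deg [-0.24 -1.   -0.25] F [-2.3 -0.5 15.7] w -0.4
```

Request:
arm_command([
  [0,0,0,-0.2,0,-0.5,0],
  [0,0,0,-0.2,0,-0.5,0],
  [0,0,0,0,0,0,0],
])

```text
clock: 26.67
eef_pos: [613.8, 47.1, 82.3]
tool_rot: [1.731, 1.567, 1.666]
force: [-2.9, -0.0, 8.4]
width: 0.0
```

Request:
arm_command([
  [0,0,0,-0.1,0,0,0],
  [0,0,0,-0.1,0,0,0],
  [0,0,0,0,0,0,0],
])

```text
clock: 26.92
eef_pos: [613.5, 47.1, 80.0]
tool_rot: [2.1, 1.567, 2.035]
force: [-3.7, 0.2, 11.8]
width: -0.2
```

Request:
arm_command([
  [0,0,0,-0.1,0,0,0],
  [0,0,0,0,0,0,0],
])

```text
clock: 27.08
eef_pos: [613.5, 47.1, 79.9]
tool_rot: [2.102, 1.567, 2.037]
force: [-6.8, -0.9, 18.9]
width: -0.2
```

Request:
arm_command([
  [0,0,0,-0.1,0,0,0],
  [0,0,0,0,0,0,0],
])

```text
clock: 27.25
eef_pos: [613.5, 47.1, 79.7]
tool_rot: [2.101, 1.568, 2.036]
force: [-7.5, -1.5, 24.0]
width: 0.3
```

The lid bottomed out at z ≈ 79.8 (expected 80), after the force peaked and then dropped as the hook passed. I'll release slowly and watch the force.

Request:
arm_command([
  [0,0,0,0.1,0,0,0],
  [0,0,0,0.1,0,0,0],
  [0,0,0,0.1,0,0,0],
  [0,0,0,0.1,0,0,0],
  [0,0,0,0,0,0,0],
])

```text
clock: 27.67
eef_pos: [614.0, 46.6, 80.6]
tool_rot: [1.952, 1.567, 1.887]
force: [-0.8, 0.8, 5.5]
width: 0.2
```

Request:
arm_command([
  [0,0,0,0.1,0,0,0],
  [0,0,0,0.1,0,0,0],
  [0,0,0,0.1,0,0,0],
  [0,0,0,0,0,0,0],
])

```text
clock: 28.0
eef_pos: [613.9, 46.1, 82.9]
tool_rot: [2.106, 1.567, 2.04]
force: [0.3, -0.4, -0.3]
width: 0.1
```

```bash
python3 -c "
from rel import *
rel([612.5,47,80],-.0695,0)
cv2.imwrite('pics/w18.png',ctrl.get_image('wrist'))
cv2.imwrite('pics/s18.png',cv2.resize(np.clip(ctrl.get_image('scene')[140:290,180:330]*1.6,0,255).astype('uint8'),None,fx=4,fy=4))"
```

```text
q [ 0.26  0.85 -0.65  1.72  0.68  0.8   0.8 ] clk 28.0 p [613.9  46.1  82.9] dx cm [-0.14  0.09 -0.29] rot deg [-0.22 -0.11 -0.24] F [ 0.3 -0.4 -0.3] w 0.1
```

View pics/s18.png

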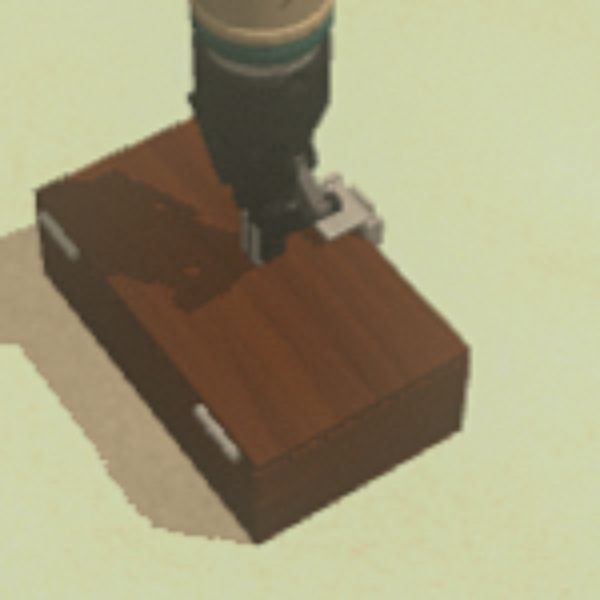

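The force is zero and the TCP is off the lid at 82.9; the lid stays shut with no gap along its edge. I'll back away upward, then do the final checks.

Request:
arm_command([
  [0,0,0,1,0,0,0],
  [0,0,0,2,0,0,0],
  [0,0,0,3,0,0,0],
  [0,0,0,3,0,0,0],
  [0,0,0,3,0,0,0],
  [0,-2,0,3,0,0,0],
  [0,-3,0,1,0,0,0],
  [0,-3,0,0,0,0,0],
  [0,0,0,0,0,0,0],
  [0,0,0,0,0,0,0],
])

```text
clock: 28.93
eef_pos: [532.6, 46.0, 244.0]
tool_rot: [2.122, 1.568, 2.058]
force: [0.4, -0.6, 0.4]
width: -0.4
```

```bash
python3 -c "
from rel import *
rel([612.5,47,80],-.0695,0)
cv2.imwrite('pics/s19.png',ctrl.get_image('scene'))
cv2.imwrite('pics/s19z.png',cv2.resize(np.clip(cv2.imread('pics/s19.png')[140:290,180:330]*1.6,0,255).astype('uint8'),None,fx=4,fy=4))
cv2.imwrite('pics/w19.png',ctrl.get_image('wrist'))
a=cv2.imread('pics/scene0.png').astype(int)
for l in('cup','can','spoon'):print(l,ctrl.spot_in(l,'scene')[:1])"
```

```text
q [ 0.4   0.56 -0.81  1.81  0.47  0.99  0.89] clk 28.9333 p [532.6  46.  244. ] dx cm [  7.99   0.1  -16.4 ] rot deg [-0.13 -0.07 -0.31] F [ 0.4 -0.6  0.4] w -0.4
cup [{'centre': [732.2, -272.2, 67.7], 'conf': 0.92}]
can [{'centre': [679.5, 402.4, 81.5], 'conf': 0.64}]
spoon [{'centre': [433.0, 415.0, 12.7], 'conf': 0.68}]
```

View pics/s19.png

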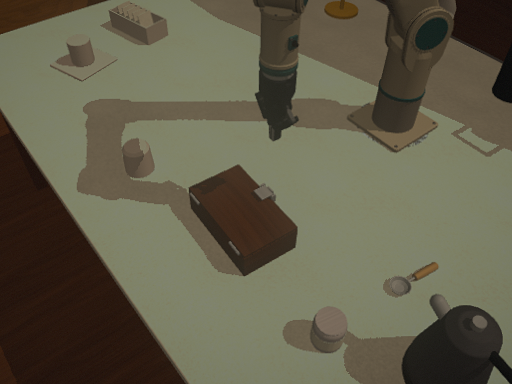

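View pics/w19.png

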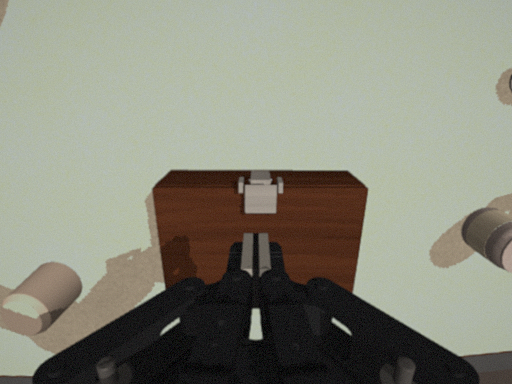

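The lid is shut with its corners where they were at the start ((190,187) to (297,227) in the scene view). The catch is at rest, the cup, can and spoon are unmoved, and the arm is clear. Handing in.

```bash
python3 -c "
from cell import ctrl
print(ctrl.finish_job())"
```

```text
the job is handed in; nothing more can be done
None
```

The spare tin is in the empty (+y) compartment of the case, the lid is latched shut, and I handed the job in at about 29 s.

- **Opening:** I pressed the catch fully down with shut fingers and kept them on the pad while the lid rose over about 5 s. The readings during the rise were mostly 3–5 N, and the force fell to zero once the lid was at its stop.
- **Placing:** I gripped the tin with the tool tilted 30° and lowered it until it touched the compartment floor (TCP z 31.1, expected 30.8). The top and wrist pictures after release show it upright between the ribs, in line with the two neighbouring tins.
- **Closing:** Pushing at the `lid_push` point, the force peaked and then fell as the lid went down, and the lid stopped at z 79.8 (expected 80). When I raised the fingers the force went to zero and the lid stayed down.
- **Last checks:** The case looks as it did at the start, with the catch pad at rest. The cup, can and spoon are within about 5 mm of their first sightings, which is detector accuracy. The force on the tool was about zero.

**What went wrong or disagreed:**
- During release, what I took to be a finger linkage touched the +y side wall. It pushed the tool 6 mm aside with about 9 N; I narrowed the opening and backed out.
- The top camera put the case about 4 mm lower in y than the scene and wrist cameras. I used a middle value, and the wrist view before insertion agreed with it to about 1 mm.
- On the way to the tin the arm stopped short because joint 6 was at its lower limit; I finished that move with a second command.
- With the lid shut I could not look at the tin again. Its last confirmed position is from the pictures taken before closing.

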